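Lock off the bench's compressed air

ROBOT

A 6-joint arm with a two-finger parallel gripper is mounted at the origin on a cart in front of the work surface, level with it; the furniture and walls round the work are solid. World frame = base frame: x ahead of the robot, y to its left, z up, the work surface at z = 0. Lengths are in m, angles in rad, forces in N, time in s.
With the tool pointing down it reaches from about 0.225 to 0.875 m from the base axis. Payload 3.4 kg.
Tool frame: the origin (TCP) lies between the finger pads; the fingertips stand 22 mm ahead of it and the grasp point (between the pads) lies 3 mm ahead of it; z points along the fingers, y is the direction in which the jaws open and shut (so a half turn about z gives the same grasp; the last joint's range is limited). The gripper opens to 85 mm and grips with 20 to 120 N. Pads are 22 mm wide; open, the fingers measure 114 mm over their backs; the gripper's body (76 mm by 85 mm) begins 54 mm behind the grasp point. The pads swing forward as they close: fully open they stand 13 mm farther back than shut.
Start: joints at [1.072, 0.276, 1.505, -0, 1.361, -0.121], TCP at [0.212, 0.534, 0.22] pointing down, gripper open.
Joint ranges: [-2.89, 2.89], [-0.75, 2.08], [0.22, 2.7], [-1.18, 4.32], [0.11, 2.71], [-2.7, 2.7]. Speed limits (rad/s): [2.57, 2.57, 3.14, 3.14, 3.14, 3.14].

INTERFACE

Orientations are given as a unit quaternion [w, x, y, z].
In Python, from rig import robot gives the robot as it stands.
- The arm moves only by the tool move_arm, never from a script. Its argument "targets" is a list that holds one entry, the list of rows, each a list of 7 numbers: the shift along the tool's x, y, z in cm, then the turn, a rotation vector about the tool's x, y, z in degrees, then the closure, from -1 (fully open) to 1 (shut). In form: [[[dx, dy, dz, wx, wy, wz, gripper], ...]]. A call has exactly 5 rows; each row shifts and turns the commanded pose from where the row before left it, along the tool's axes as they then stand; what a row does not reach is not made up. A row lasts 1/8 s, in which the tool goes at most 62.5 mm and 10.7 degrees, less where a joint would pass 70% of its speed; a pose out of reach is approached as far as the arm can. A call is refused whole if a number of a shift passes 6.25 or a number of a turn 10.7, either way. A call with a gripper value outside its range is refused whole. The fingers move at their own pace and stop on an object; "squeeze" is the grip in N (left out, the last holds). Time passes only in rows, so rows that do not move let the fingers close, or fill a call up. It gives the time, the measured TCP pose, the force and the opening at its end, in the units of the state.
- robot.read_state(): the state, without advancing time (a new reading comes with each control period).
- robot.read_camera(name): name is "scene" or "top" or "wrist"; returns the picture (400x640x3 uint8, red, green, blue); there is no depth.
- robot.camera_info(name): a dict with "fx", "fy", "cx", "cy" (pixels), "R" (3x3) and "t" (3): a world point X has camera coordinates R X + t. Camera axes: x right, y down, z forward; pixel columns grow to the right and rows downward; lengths in m; the calibration is good to about 2 mm. A picture is of the moment at which its call begins: read the wrist's pose just before it. camera_info takes no time and is no camera call; for the wrist camera it gives the pose at the moment of the call.
- robot.job_done(): hands the job in, once; it reports no verdict.
The state is a dict: "time_s": time; "joint_pos": joint angles; "dq": joint speeds; "joint_efforts": joint torques, N m; "eef_pos": TCP position; "tcp_rot": TCP orientation; "contact_force": force on the tool from outside, world axes, zero at the start; "wrist_torque": the same for the moment, N m; "finger_gap": opening from 0.0 (shut) to 1.0 (fully open).
Only numpy, scipy, OpenCV 4.12 (cv2) and the standard library are available. Lean on these libraries where they do the work, as an engineer would, in place of code of your own. Each camera call takes 0.05 s, during which the arm holds its last target.

TASK

The bench's compressed air has to be locked off before the slitting blade is changed. On the sloping air panel, turn the black-sleeved lever of the large ball valve from along its pipe to square across it, hard against its stop; then swing the flat steel locking hasp over the shut lever until it meets its stop; and last open the small bleed cock, turning its lever fully in line with its own pipe, to let out the trapped air. Leave the things lying about where they are, and never open the bleed cock while the supply is still on.

Things in the scene. Friction and masses are not known exactly. Their poses are not given: they have to be found in the camera images.
- air_stand: Fixed grey steel stand with a sloping panel carrying the air piping. Frame: origin on the worktop; x away from the robot at yaw 0, y left, z up. Panel directions used below: v = (cos35, 0, sin35) up the slope, l = (0, 1, 0) left, n = (-sin35, 0, cos35) out of the panel, 35 deg from vertical towards the robot. All levers turn about axes along n, so each keeps its height over the panel.
- panel_point (a point): Point of the panel's face under the supply spindle, at (0, 0, 0.115) in the stand's frame; axes as the stand's. (v, l, n) in mm below count from here. The panel spans v -140 to 84, l -110 to 140. A 22 mm copper pipe (top n 33) runs down the slope along l 0 through the brass ball valve (top n 42, v -30 to 30).
- header_mid (a point): Middle of the 60 mm aluminium header tube (end caps 66 mm) that runs left-right above the levers, 231 mm long, centred at v 46, l 17, n 100; a gauge stands behind it. It overhangs: an upright gripper at the shut supply lever strikes it, a tool tilted to point along -n passes clear.
- block_mid (a point): Middle of the aluminium distribution block, fed by the ball valve's pipe: v -112, l -12, n 18; 32 (v) x 135 (l) x 36 (n) mm. The bleed cock's pipe rises from it up the slope along l -52 and ends in a silencer at v -11 (top n 32).
- padlock_lug (a point): Padlock lug for the locked hasp: v 22, l 75, n 65, 15 (v) x 35 (l) mm, with a stop pin at l 58 that rises to n 76.
- supply_lever (a joint): Lever of the large ball valve. 0 = open, pointing down the slope along its pipe, toward the robot; grows clockwise seen from the front, tip going from the bottom to the left; 1.571 (hard stop) = shut, pointing left, square across the pipe. Starts between 0 and 0.3. Stays where it is left; takes about 0.4 N m.
- lock_hasp (a joint): Flat steel strap with a turned-down lip. 0 = parked, pointing left; grows clockwise seen from the front, tip going from the left to up the slope; 1.571 (stop) = locked, across the shut lever. Starts between 0 and 0.4. Stays where it is left; takes about 0.1 N m. Its lip strikes the supply lever unless that is within about 3.5 deg of its shut stop, and once home blocks it.
- supply_spindle (a point): Point on the supply lever's turning axis at mid-thickness of the sleeve, n 56; axes as the stand's.
- supply_tip (a point): End of the supply lever's sleeve, in its middle, 88 mm from the axis. The sleeve is 60 mm long (28 to 88 mm from the axis), 20 mm wide, 12 mm thick (n 50 to 62).
- hasp_pivot (a point): Point on the hasp's pivot axis (16 mm post with the strap's round head of radius 14 mm on top) at mid-thickness of the strap: v -65, l 75, n 70.5.
- hasp_tip (a point): Free end of the hasp strap, 94 mm from its pivot. The strap is 24 mm wide and 5 mm thick (n 68 to 73); its lip, 22 mm wide and 4 mm thick, reaches down to n 50 at 47 mm from the pivot.
- bleed_lever (a joint): Quarter-turn lever of the small bleed cock. 0 = shut, lever pointing right, square across its pipe; grows anticlockwise seen from the front, tip going from the right to up the slope; 1.571 (hard stop) = open, pointing up the slope in line with its pipe. Stays where it is left; turning it takes about 0.15 N m.
- bleed_spindle (a point): Point on the bleed lever's axis at mid-thickness of its sleeve: v -60, l -52, n 46.
- bleed_tip (a point): End of the bleed lever's sleeve, 64 mm from the axis. The sleeve is 44 mm long (20 to 64 mm from the axis), 16 mm wide and 10 mm thick (n 41 to 51).
- copper_tube1: Loose bare copper tube, 14 x 200 mm, lying on the worktop at the left; bystander.
- copper_tube2: Loose bare copper tube, 10 x 130 mm, beside the other; bystander.
- foam_offcut0: Loose cream foam offcut, 29 x 93 x 17 mm, in front at the right; bystander.
- foam_offcut2: Loose white foam offcut, 27 x 87 x 22 mm, lying right of the stand; bystander.
- marker: Loose black felt marker, 131 mm, lying in front of the stand; bystander.
- tube_cutter: Loose tube cutter, 37 x 114 x 20 mm, lying in front of the stand at the left; bystander.

How it is judged:
By the outcome, as a careful person would: the job done as asked, in the order asked, and still so for the second after the job is handed in, with the robot touching nothing.
It also fails if it takes over 48 s, if anything falls off the work surface, if the arm or the gripper's body presses on something with over 40 N, if the wrist force passes 120 N, or if a joint passes its speed limit or range.

## Working session

There is one attempt and no reset: what is moved stays moved. The work goes in short steps, Python scripts to look and compute and a tool call to move; the robot and the scene stay as the last step left them, time stands still between calls to the robot, and variables do not carry over. Pictures are saved under pics/ and viewed, and the job is handed in when it is done.

Besides the shell and the picture viewer there is one more tool, called after ">>>" by a JSON object that holds its "name" and its "arguments". move_arm: Moves the arm, as the interface text tells. Its arguments: {"type":"object","properties":{"targets":{"type":"array"},"squeeze":{"type":"number"}},"required":["targets"]}

```bash
ls; mkdir -p pics; python3 - <<'E'
from rig import robot
import cv2
print(robot.read_state())
for n in ("scene","top","wrist"):
    i=robot.camera_info(n); print(n,i)
    cv2.imwrite(f"pics/{n}0.png",robot.read_camera(n)[:,:,::-1])
E
```

```text
pics
{'time_s': 0.0, 'joint_pos': array([ 1.07199678e+00,  2.76601954e-01,  1.50615625e+00,  1.15474534e-05,
        1.36067387e+00, -1.21014969e-01]), 'dq': array([ 0.00076605,  0.00114835,  0.00111211, -0.00164174, -0.0011308 ,
        0.00152422]), 'joint_efforts': array([ 1.12736740e-03, -4.16764069e+01, -2.45800728e+01,  1.22748920e-04,
        1.06725219e-02,  1.76278864e-06]), 'eef_pos': array([0.2118396 , 0.53396296, 0.21922654]), 'tcp_rot': array([-2.85861600e-04,  1.87772111e-01,  9.82212191e-01, -8.74177083e-04]), 'contact_force': array([-0.43792736,  0.17642285,  0.26643194]), 'wrist_torque': array([-0.01287496,  0.03429352,  0.01018916]), 'finger_gap': 1.000399519486635}
scene {'fx': 520.1465493375672, 'fy': 520.1465493375672, 'cx': 321.42579445147146, 'cy': 191.58716618487463, 'R': array([[ 0.80563984, -0.592292  ,  0.01160327],
       [-0.31833346, -0.44935188, -0.83471354],
       [ 0.4996081 ,  0.66878478, -0.55056214]]), 't': array([-0.32193779,  0.35347303,  1.02336756])}
top {'fx': 503.54635005285274, 'fy': 503.54635005285274, 'cx': 323.0834934514808, 'cy': 194.96478837592545, 'R': array([[-0.02769245, -0.99944232,  0.01865939],
       [-0.99673615,  0.02619182, -0.07636124],
       [ 0.07582993, -0.02071312, -0.99690561]]), 't': array([0.12493282, 0.50081818, 1.25533879])}
wrist {'fx': 360.5181100437803, 'fy': 360.5181100437803, 'cx': 316.16775987206245, 'cy': 198.9534434062316, 'R': array([[ 0.36923244,  0.92933591, -0.00147361],
       [ 0.88629874, -0.3516556 ,  0.30135176],
       [ 0.27953881, -0.1125749 , -0.9535119 ]]), 't': array([-0.57409491, -0.03863274,  0.3807103 ])}
```

View pics/scene0.png

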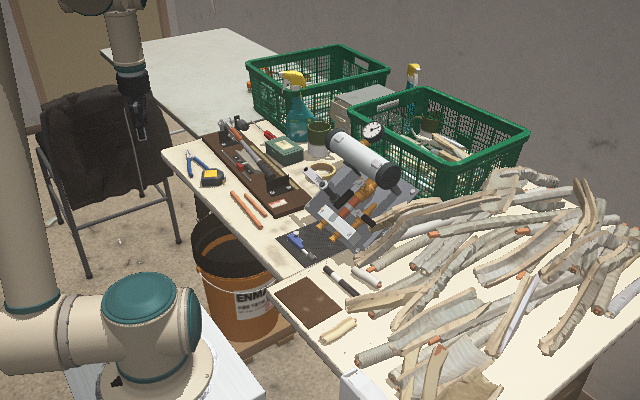

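View pics/top0.png

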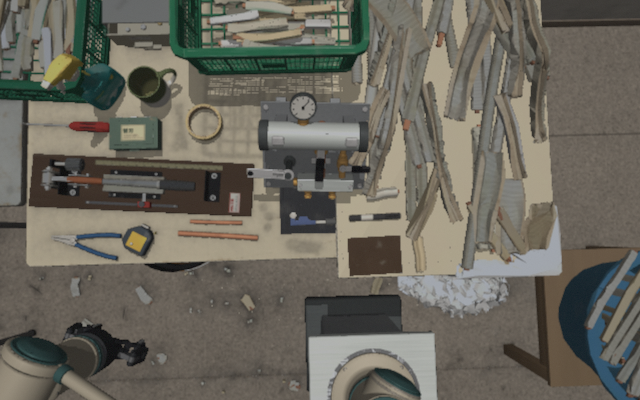

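View pics/wrist0.png

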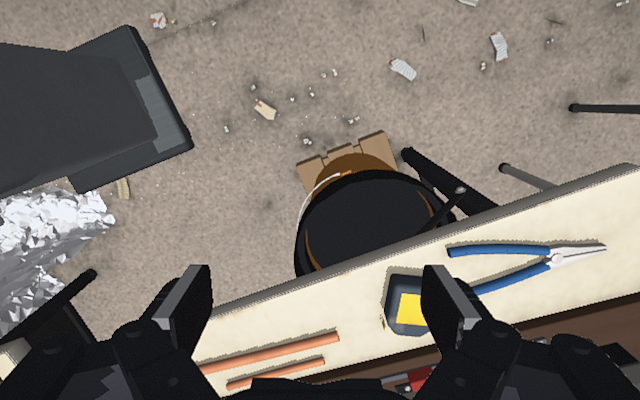

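```bash
cat > h.py <<'E'
from rig import robot
import numpy as np, cv2
from scipy.spatial.transform import Rotation as Ro
def proj(i,X):
    c=i["R"]@np.asarray(X,float)+i["t"]; return np.array([i["fx"]*c[0]/c[2]+i["cx"], i["fy"]*c[1]/c[2]+i["cy"]])
def ray(i,u,v):
    d=i["R"].T@np.array([(u-i["cx"])/i["fx"],(v-i["cy"])/i["fy"],1]); return -i["R"].T@i["t"], d/np.linalg.norm(d)
def onz(i,u,v,z):
    o,d=ray(i,u,v); return o+d*(z-o[2])/d[2]
def tri(obs):
    A=np.zeros((3,3));b=np.zeros(3)
    for i,u,v in obs:
        o,d=ray(i,u,v);P=np.eye(3)-np.outer(d,d);A+=P;b+=P@o
    X=np.linalg.solve(A,b)
    return X,[proj(i,X)-np.array([u,v]) for i,u,v in obs]
def crop(src,dst,x0,y0,x1,y1,s):
    im=cv2.imread(src)[y0:y1,x0:x1]; cv2.imwrite(dst,cv2.resize(im,None,fx=s,fy=s,interpolation=cv2.INTER_CUBIC))
E
python3 - <<'E'
from h import *
crop("pics/scene0.png","pics/scene0c.png",290,110,430,260,5) if 0 else crop("pics/scene0.png","pics/scene0c.png",290,110,430,255,4)
crop("pics/top0.png","pics/top0c.png",240,85,400,235,4)
i=robot.camera_info("top")
for p in [(320,155),(262,100),(368,100)]: print(onz(i,*p,0.12))
E
```

```text
[0.59016973 0.11810821 0.12      ]
[0.72415518 0.2510579  0.12      ]
[0.71848543 0.00111239 0.12      ]
```

View pics/scene0c.png

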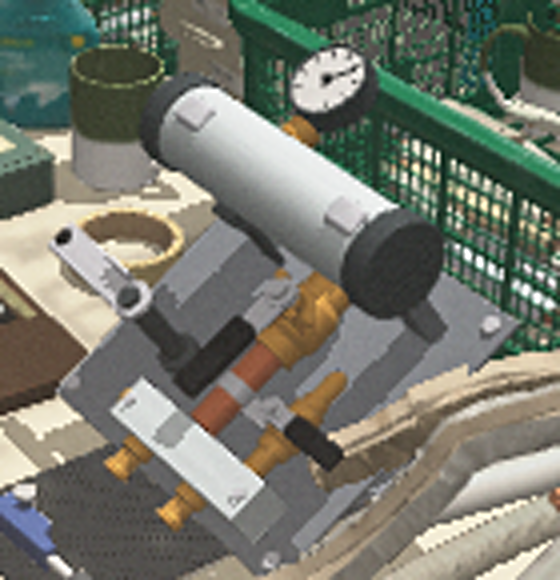

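View pics/top0c.png

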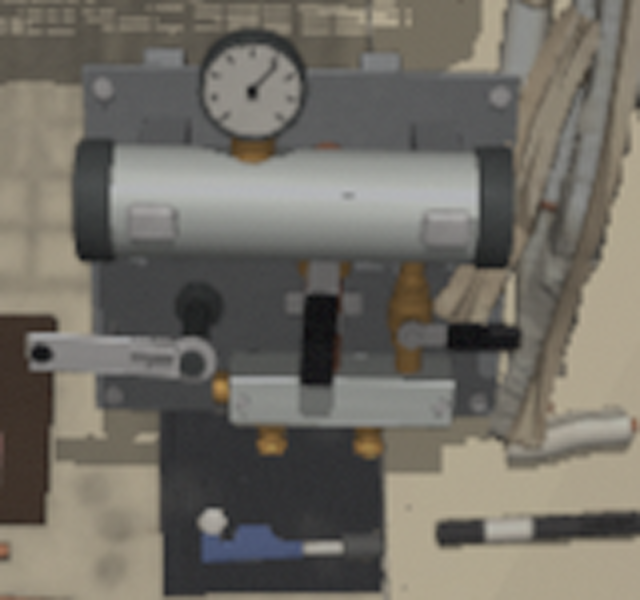

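```bash
cat >> h.py <<'E'
from math import radians
S,C=np.sin(radians(35)),np.cos(radians(35))
def vln(v,l,n):
    return np.array([0,0,0.115])+np.array([C*v-S*n,l,S*v+C*n])/1000
def w(pose,v,l,n):
    x,y,a=pose; p=vln(v,l,n); c,s=np.cos(a),np.sin(a)
    return np.array([x+c*p[0]-s*p[1],y+s*p[0]+c*p[1],p[2]])
E
python3 - <<'E'
from h import *
T=robot.camera_info("top");Sc=robot.camera_info("scene")
t=lambda a,b:(T,240+a/4,85+b/4); s=lambda a,b:(Sc,290+a/4,110+b/4)
P={"hasp":(t(194,360),s(130,297)),"htip":(t(28,352),s(55,238)),"bsp":(t(412,335),s(262,410)),"btip":(t(518,337),s(335,460)),
"scrBL":(t(113,396),s(70,385)),"scrTR":(t(500,96),s(490,325)),"scrBR":(t(478,402),s(268,562)),"stip":(t(316,383),s(188,382)),
"gauge":(t(252,92),s(327,79))}
for k,o in P.items():
    X,r=tri(o); print(k,X.round(4),[q.round(1) for q in r])
E
```

```text
hasp [0.5428 0.1922 0.1358] [array([-0.1,  0.1]), array([ 0.1, -0. ])]
htip [0.5503 0.288  0.1308] [array([-0.1,  0.2]), array([ 0.2, -0. ])]
bsp [0.5547 0.0666 0.1147] [array([-0.7,  1. ]), array([ 1.2, -0.1])]
btip [0.5544 0.0027 0.1153] [array([ 0., -0.]), array([-0.1,  0. ])]
scrBL [0.5333 0.2474 0.0384] [array([-0.,  0.]), array([ 0., -0.])]
scrTR [0.688  0.0131 0.1551] [array([-0.1,  0.2]), array([ 0.2, -0. ])]
scrBR [0.5232 0.0207 0.0396] [array([-0.1,  0.2]), array([ 0.2, -0. ])]
stip [0.5323 0.1206 0.1134] [array([ 0.6, -0.8]), array([-0.9,  0.1])]
gauge [0.6642 0.1526 0.274 ] [array([ 0.1, -0.2]), array([-0.2,  0. ])]
```

```bash
cat >> h.py <<'E'
def cur():
    s=robot.read_state(); q=s["tcp_rot"]; return s["eef_pos"],Ro.from_quat([q[1],q[2],q[3],q[0]]),s
def plan(p0,R0,p1,R1,N=None,g=-1,md=6.0,ma=10.0):
    """rows from p0,R0 to p1,R1, straight, with rounding; prints"""
    rv=(R0.inv()*R1).as_rotvec(degrees=True); d=np.linalg.norm(p1-p0)*100
    n=int(max(np.ceil(d/md),np.ceil(np.linalg.norm(rv)/ma),1)); 
    if N: n=max(n,N)
    p,R=p0.copy(),R0; out=[]
    for k in range(n):
        tp=p0+(p1-p0)*(k+1)/n; tR=R0*Ro.from_rotvec(rv*(k+1)/n,degrees=True)
        dx=np.round(R.inv().apply(tp-p)*100,2); w_=np.round((R.inv()*tR).as_rotvec(degrees=True),1)
        p=p+R.apply(dx/100); R=R*Ro.from_rotvec(w_,degrees=True)
        out.append([*map(float,dx),*map(float,w_),g])
    for r in out: print(r)
    return p,R
E
python3 - <<'E'
from h import *
p,R,s=cur(); print(R.as_matrix().round(3))
i=robot.camera_info("wrist"); c=-i["R"].T@i["t"]; print("cam in tool",R.inv().apply(c-p), "axes",(R.inv().as_matrix()@i["R"].T).round(3))
E
```

```text
[[-0.929  0.369 -0.001]
 [ 0.369  0.929 -0.001]
 [ 0.    -0.001 -1.   ]]
cam in tool [ 7.76393878e-02 -9.39816183e-05 -1.54473931e-01] axes [[-0.    -0.953 -0.302]
 [ 1.    -0.     0.   ]
 [-0.    -0.302  0.953]]
```

```bash
cat >> h.py <<'E'
def tool(pose,tau=0):
    a=pose[2]; v=np.array([C,0,S]);l=np.array([0,1,0]);n=np.array([-S,0,C])
    M=np.stack([-v,l,-n],1)
    return Ro.from_euler('z',a)*Ro.from_matrix(M)*Ro.from_euler('y',tau,degrees=True)
E
python3 - <<'E'
from h import *
pose=(.6347,.1133,radians(-2.4))
R1=tool(pose); print(tool(pose,15).as_matrix()[:,2],R1.as_matrix()[:,2])
p,R,s=cur()
p1=w(pose,-25,20,170); print(p1)
plan(p,R,p1,R1,g=1)
E
```

```text
[ 0.34172013 -0.01432232 -0.93969262] [ 0.57307331 -0.02401889 -0.81915204]
[0.51765421 0.13822323 0.23991644]
[-4.78, -2.84, -0.22, -0.7, -3.9, -2.1, 1]
[-4.68, -3.0, 0.06, -0.6, -3.8, -2.0, 1]
[-4.56, -3.18, 0.33, -0.7, -3.9, -2.1, 1]
[-4.4, -3.34, 0.6, -0.6, -3.8, -2.1, 1]
[-4.23, -3.5, 0.86, -0.7, -3.9, -2.0, 1]
[-4.04, -3.67, 1.09, -0.7, -3.8, -2.1, 1]
[-3.83, -3.82, 1.3, -0.6, -3.9, -2.1, 1]
[-3.58, -3.98, 1.52, -0.7, -3.8, -2.0, 1]
[-3.34, -4.11, 1.7, -0.7, -3.9, -2.1, 1]
```

>>> {"name": "move_arm", "arguments": {"targets": [[[-4.78,-2.84,-0.22,-0.7,-3.9,-2.1,1],[-4.68,-3.0,0.06,-0.6,-3.8,-2.0,1],[-4.56,-3.18,0.33,-0.7,-3.9,-2.1,1],[-4.4,-3.34,0.6,-0.6,-3.8,-2.1,1],[-4.23,-3.5,0.86,-0.7,-3.9,-2.0,1]]]}}

```text
time_s: 0.78
eef_pos: [0.3827, 0.3132, 0.2314]
tcp_rot: [0.171, 0.096, 0.981, -0.003]
contact_force: [-0.3, -0.2, 0.0]
finger_gap: -0.0
```

>>> {"name": "move_arm", "arguments": {"targets": [[[-4.04,-3.67,1.09,-0.7,-3.8,-2.1,1],[-3.83,-3.82,1.3,-0.6,-3.9,-2.1,1],[-3.58,-3.98,1.52,-0.7,-3.8,-2.0,1],[-3.34,-4.11,1.7,-0.7,-3.9,-2.1,1],[0,0,0,0,0,0,1]]]}}

```text
time_s: 1.4
eef_pos: [0.518, 0.1344, 0.2394]
tcp_rot: [0.3, 0.023, 0.953, -0.007]
contact_force: [-0.3, 0.4, -0.2]
finger_gap: 0.001
```

```bash
python3 - <<'E'
from h import *
p,R,s=cur(); print(s["time_s"],p,R.as_matrix().round(3).tolist(),s["joint_pos"].round(2),s["finger_gap"])
i=robot.camera_info("wrist"); im=robot.read_camera("wrist")
np.savez("w1.npz",p=p,**i)
cv2.imwrite("pics/w1.png",im[:,:,::-1])
E
```

```text
1.4 [0.51797113 0.13444542 0.23937657] [[-0.818, 0.049, 0.573], [0.041, 0.999, -0.027], [-0.573, 0.001, -0.819]] [ 0.24 -0.06  2.03 -0.29  0.6  -1.1 ] 0.0009670455361172203
```

View pics/w1.png

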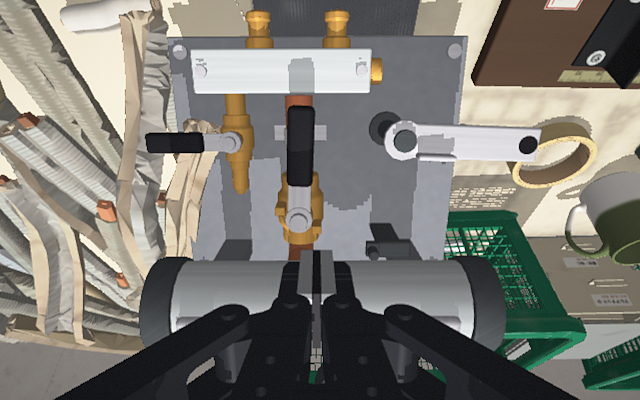

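```bash
python3 - <<'E'
from h import *
T=robot.camera_info("top");Sc=robot.camera_info("scene");W=dict(np.load("w1.npz"))
crop("pics/w1.png","pics/w1c.png",130,20,560,260,1.8)
t=lambda a,b:(T,240+a/4,85+b/4); s=lambda a,b:(Sc,290+a/4,110+b/4)
P={"hasp":(t(194,360),s(130,297),(W,403,140)),"htip":(t(28,352),s(55,238),(W,540,145)),"bsp":(t(412,335),s(262,410),(W,237,142)),"btip":(t(518,337),s(335,460),(W,147,142)),
"scrBL":(t(113,396),s(70,385),(W,455,51)),"scrBR":(t(478,402),s(268,562),(W,181,48)),"stip":(t(316,383),s(188,382),(W,302,107))}
for k,o in P.items():
    X,r=tri(o); print(k,X.round(4),[q.round(1) for q in r])
from scipy.optimize import least_squares
obs=[(W,403,140,-65,75,73),(W,147,142,-60,-116,50),(W,237,142,-60,-52,51),(T,288.5,175,-65,75,73),(T,369.5,169.25,-60,-116,48)]
f=lambda q:np.concatenate([(proj(i,w(q,*m))-(u,v))*(1 if i is W else 1) for i,u,v,*m in obs])
r=least_squares(f,[.6347,.1133,-.04]);print(r.x,np.degrees(r.x[2]),r.fun.round(1))
for nm,m in {"sup spindle n62":(0,0,62),"panel BR":(-140,-110,0),"panel BL":(-140,140,0),"blk":(-128,-79.5,36),"blk2":(-96,55.5,36),"sil":(-11,-52,32)}.items(): print(nm,proj(W,w(r.x,*m)).round(1))
E
```

```text
hasp [0.5431 0.1929 0.136 ] [array([-0.4,  0. ]), array([ 0.1, -0.2]), array([-1.6, -0.7])]
htip [0.5503 0.2881 0.1348] [array([-0.4,  0. ]), array([ 0.2, -1.3]), array([-4. , -4.4])]
bsp [0.5564 0.0685 0.1146] [array([-1.5,  0.3]), array([ 1.2, -0.7]), array([-3.6, -3.1])]
btip [0.5541 0.0022 0.1163] [array([0.3, 0. ]), array([ 0. , -0.2]), array([ 0.6, -0.6])]
scrBL [0.534  0.2482 0.0396] [array([-0.4, -0.3]), array([ 0. , -0.6]), array([-1.9, -2.4])]
scrBR [0.5233 0.0211 0.0387] [array([-0.3,  0.2]), array([0.1, 0.2]), array([-0.4,  0.8])]
stip [0.5326 0.1222 0.1113] [array([-0.1, -0.9]), array([-1.2,  0.4]), array([-2.1,  1.7])]
[ 0.63436275  0.11684298 -0.04993112] -2.86084248860301 [ 4.   0.7  0.3  1.  -5.5  1.1 -2.  -0.  -0.6  0.7]
sup spindle n62 [300.8 222.5]
panel BR [167.8  36.5]
panel BL [471.2  36.4]
blk [192.2  47.9]
blk2 [372.9  93. ]
sil [240.6 197.6]
```

View pics/w1c.png

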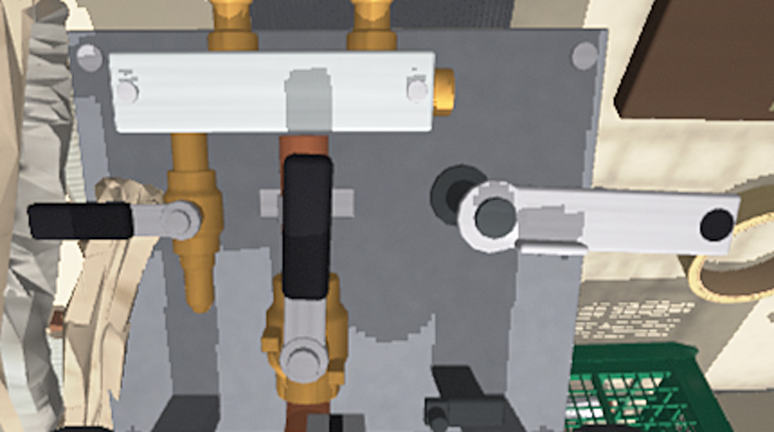

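```bash
python3 - <<'E'
from h import *
T=robot.camera_info("top");W=dict(np.load("w1.npz"))
from scipy.optimize import least_squares
c=lambda a,b:(W,130+a/1.8,20+b/1.8)
O=[(*c(490,215),-65,75,73),(*c(30,220),-60,-116,50),(*c(182,221),-60,-52,53),(*c(110,52),-128,-79.5,36),(*c(433,130),-96,55.5,36),(*c(66,30),-140,-110,0),(*c(608,30),-140,140,0),(*c(115,130),-96,-79.5,36),(*c(303,358),0,0,62),(*c(201,312),-11,-52,18)]
O2=O+[(T,288.5,175,-65,75,73),(T,369.5,169.25,-60,-116,48)]
for obs in (O,O2):
  f=lambda q:np.concatenate([(proj(i,w(q,*m))-(u,v)) for i,u,v,*m in obs])
  r=least_squares(f,[.6347,.1133,-.04]);print(r.x,np.degrees(r.x[2]),r.fun.round(1))
q=r.x; np.save("pose.npy",q)
def invplane(i,u,v,n):
    o,d=ray(i,u,v); o0=w(q,0,0,n); nn=w(q,0,0,1000)-w(q,0,0,0); X=o+d*(nn@(o0-o))/(nn@d)
    e=X-w(q,0,0,0); return [1000*float(e@(w(q,1000,0,0)-w(q,0,0,0))),1000*float(e@(w(q,0,1000,0)-w(q,0,0,0)))]
print("htip hole",invplane(*c(716,224),73),"hpiv",invplane(*c(490,215),73),"stip",invplane(*c(306,155),62),"ssp",invplane(*c(303,358),62),"sleeve top",invplane(*c(304,297),62))
print("btip",invplane(*c(30,220),50))
E
```

```text
[ 0.63411118  0.11536556 -0.04876947] -2.79428459257535 [ 2.6  0.9 -1.5  0.7 -2.4  0.6 -1.2 -1.1  0.3  0.5 -0.8 -0.3  1.6 -0.6
  0.5  0.8  0.5  3.5  0.3 -0.6]
[ 0.63413904  0.11535793 -0.04835245] -2.7703915018377985 [ 2.5  0.9 -1.5  0.8 -2.4  0.7 -1.3 -1.   0.3  0.5 -0.9 -0.2  1.6 -0.7
  0.5  0.8  0.5  3.5  0.3 -0.5 -1.3  0.1  0.1  0.7]
htip hole [-62.0111287489441, 160.83747080342988] hpiv [-65.64169946588339, 73.20544551975908] stip [-87.5651505557322, 2.2750532823045266] ssp [-2.905792115699106, -0.3026921477901992] sleeve top [-30.08222091732215, 0.5659141528126506]
btip [-60.59673663618807, -114.77566917066349]
```

```bash
python3 - <<'E'
from h import *
crop("pics/w1.png","pics/w1d.png",240,180,400,330,4)
W=dict(np.load("w1.npz"));p,R,s=cur()
for x in (.011,0,-.011):
  for z in (.0,.022,.035):
    print(x,z,[proj(W,p+R.apply([x,y,z])).round(0) for y in (-.008,.008)])
E
```

```text
0.011 0.0 [array([303., 235.]), array([337., 235.])]
0.011 0.022 [array([304., 218.]), array([335., 218.])]
0.011 0.035 [array([305., 210.]), array([334., 210.])]
0 0.0 [array([303., 256.]), array([337., 256.])]
0 0.022 [array([305., 237.]), array([335., 237.])]
0 0.035 [array([305., 228.]), array([334., 228.])]
-0.011 0.0 [array([303., 277.]), array([337., 277.])]
-0.011 0.022 [array([305., 256.]), array([335., 256.])]
-0.011 0.035 [array([306., 246.]), array([333., 246.])]
```

View pics/w1d.png

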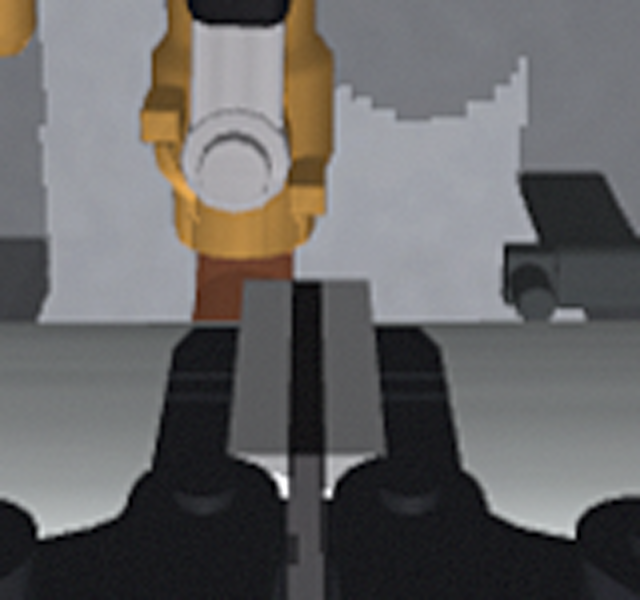

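```bash
python3 - <<'E'
from h import *
p,R,s=cur()
for n,bx in (("scene",(290,60,450,210)),("top",(240,80,400,230))):
    i=robot.camera_info(n); im=robot.read_camera(n)[:,:,::-1].copy()
    for z in (0,.022,.035):
        u=proj(i,p+R.apply([0,0,z])); print(n,z,u, (u-np.array(bx[:2]))*4)
    cv2.imwrite(f"pics/{n}1.png",im); crop(f"pics/{n}1.png",f"pics/{n}1c.png",*bx,4)
E
```

```text
scene 0 [328.61218253 161.18932379] [154.4487301  404.75729517]
scene 0.022 [332.76778684 166.24269648] [171.07114734 424.97078593]
scene 0.035 [335.17446989 169.16931449] [180.69787954 436.67725795]
top 0 [312.97423643 180.68847943] [291.8969457 402.7539177]
top 0.022 [313.08810689 175.68317728] [292.35242755 382.73270913]
top 0.035 [313.15352194 172.80778646] [292.61408774 371.23114585]
```

View pics/scene1c.png

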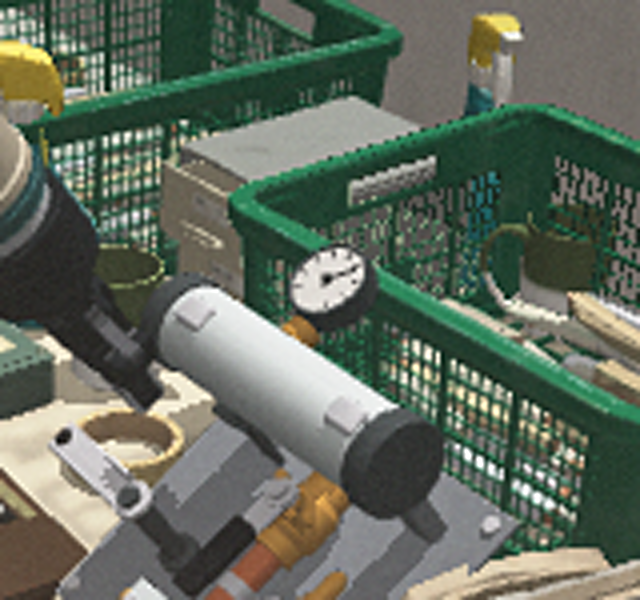

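View pics/top1c.png

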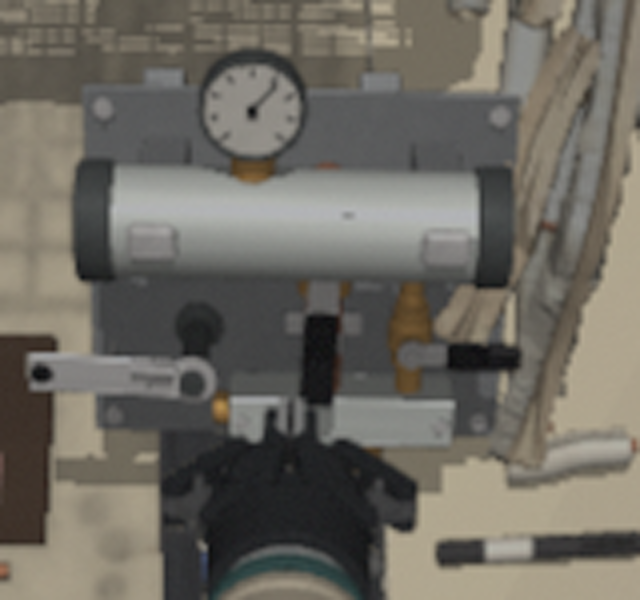

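```bash
cat >> h.py <<'E'
def go(*wps,tau=-15,g=1,md=6,ma=10,N=None):
    q=np.load("pose.npy"); p,R,s=cur()
    for a in wps:
        m=a[:3]; tt=a[3] if len(a)>3 else tau; nn=a[4] if len(a)>4 else None
        print("->",a); p,R=plan(p,R,w(q,*m),tool(q,tt),g=g,md=md,ma=ma,N=nn)
def where():
    q=np.load("pose.npy"); p,R,s=cur(); d=p-w(q,0,0,0)
    f=lambda m:float(1000*d@(w(q,*m)-w(q,0,0,0)))
    print("t",round(s["time_s"],2),"vln",[round(f(m),1) for m in((1000,0,0),(0,1000,0),(0,0,1000))],"F",s["contact_force"].round(1),"j",s["joint_pos"].round(2))
E
python3 - <<'E'
from h import *
where(); go((-85,-30,92),(-85,-30,76))
E
```

```text
t 1.55 vln [-24.5, 17.7, 169.9] F [-0.7  0.8  0.6] j [ 0.24 -0.06  2.02 -0.29  0.6  -1.09]
-> (-85, -30, 92)
[3.03, -2.4, 3.88, 0.2, -7.5, 0.1, 1]
[3.51, -2.39, 3.47, 0.1, -7.5, 0.1, 1]
-> (-85, -30, 76)
[0.41, 0.0, 1.54, 0.0, 0.0, -0.0, 1]
```

>>> {"name": "move_arm", "arguments": {"targets": [[[1.5,-1.2,1.95,0.1,-3.8,0,1],[1.5,-1.2,1.95,0.1,-3.7,0,1],[1.75,-1.2,1.75,0,-3.8,0,1],[1.75,-1.2,1.75,0.1,-3.7,0.1,1],[0.4,0,1.5,0,0,0,1]]]}}

```text
time_s: 2.17
eef_pos: [0.5233, 0.0839, 0.1763]
tcp_rot: [0.388, 0.019, 0.921, -0.008]
contact_force: [-0.1, -0.4, 0.8]
finger_gap: 0.005
```

```bash
python3 - <<'E'
from h import *
where()
cv2.imwrite("pics/w2.png",robot.read_camera("wrist")[:,:,::-1])
i=robot.camera_info("scene");cv2.imwrite("pics/s2.png",robot.read_camera("scene")[:,:,::-1])
crop("pics/s2.png","pics/s2c.png",290,110,430,250,4)
E
```

```text
t 2.17 vln [-54.2, -36.8, 112.9] F [-0.1 -0.4  0.8] j [ 0.1  -0.01  2.32 -1.18  0.11 -0.3 ]
```

View pics/w2.png

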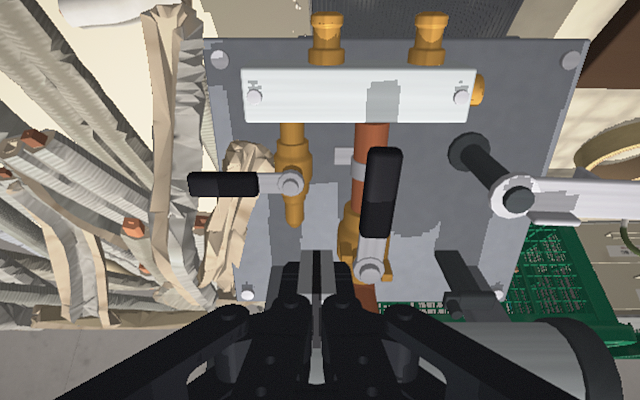

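View pics/s2c.png

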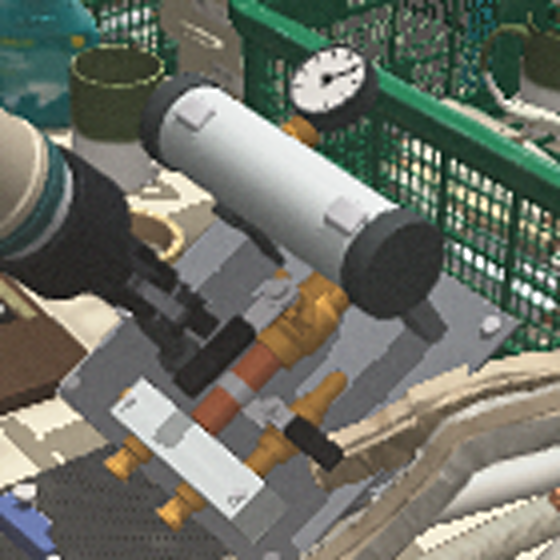

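```bash
cat > fk.py <<'E'
from h import *
from scipy.optimize import least_squares
def fk(q,L):
    a,h,L2,L3,d6,e,zo=L[:7]
    z=lambda t:Ro.from_euler('z',t); y=lambda t:Ro.from_euler('y',t)
    R1=z(q[0]);R2=R1*y(q[1]);R3=R2*y(q[2]);R4=R3*z(q[3]);R5=R4*y(q[4]);R6=R5*z(q[5]+zo)
    return R1.apply([a,0,h])+R2.apply([0,0,L2])+R3.apply([e,0,L3])+R6.apply([0,0,d6]),R6
D=[([1.07199678,.276601954,1.50615625,0,1.36067387,-.121014969],[.2118396,.53396296,.21922654],[-2.85861600e-04,1.87772111e-01,9.82212191e-01,-8.74177083e-04])]
import json,os
if os.path.exists("samples.json"): D+=json.load(open("samples.json"))
def add():
    s=robot.read_state(); S_=json.load(open("samples.json")) if os.path.exists("samples.json") else []
    S_.append([s["joint_pos"].tolist(),s["eef_pos"].tolist(),s["tcp_rot"].tolist()]); json.dump(S_,open("samples.json","w"))
def fit():
    def f(L):
        r=[]
        for q,p,o in D:
            P,R=fk(q,L); r+=list((P-p)*10); r+=list((R.inv()*Ro.from_quat([o[1],o[2],o[3],o[0]])).as_rotvec())
        return np.array(r+list(1e-3*(np.array(L)-L0)))
    L0=np.array([0,.3,.4,.4,.2,0,np.pi])
    r=least_squares(f,L0); return r.x,f(r.x)
def ik(p,R,q0,L):
    lo=np.array([-2.89,-.75,.22,-1.18,.11,-2.7]);hi=np.array([2.89,2.08,2.7,4.32,2.71,2.7])
    def f(q):
        P,R_=fk(q,L); return np.concatenate([(P-p)*10,(R_.inv()*R).as_rotvec()])
    r=least_squares(f,np.clip(q0,lo+.01,hi-.01),bounds=(lo,hi)); return r.x,np.abs(r.fun).max()
E
python3 - <<'E'
import fk; fk.add()
E
python3 - <<'E'
import json
s=json.load(open("samples.json"))
E
python3 - <<'E'
from fk import *
L,r=fit(); np.save("L.npy",L); print(L.round(4)); print(r.round(4))
E
```

```text
[ 0.8185 -0.0949 -0.2267 -0.2264 -0.3247 -0.1635  1.5708]
[ 6.095e-01 -3.320e-01  0.000e+00 -0.000e+00  0.000e+00  0.000e+00
  0.000e+00 -0.000e+00 -0.000e+00 -0.000e+00 -0.000e+00 -0.000e+00
  8.000e-04 -4.000e-04 -6.000e-04 -6.000e-04 -5.000e-04 -2.000e-04
 -1.600e-03]
```

```bash
sed -i 's/a,h,L2,L3,d6,e,zo=L\[:7\]/a,h,L2,L3,d6,e,zo,b=L/; s/R1.apply(\[a,0,h\])/R1.apply([a,b,h])/; s/L0=np.array(\[0,.3,.4,.4,.2,0,np.pi\])/L0=np.array([0,.15,.45,.45,.25,0,np.pi\/2,.069])/; s/1e-3\*(np.array(L)-L0)/1e-2*(np.array(L)-L0)*np.array([3,1,1,1,1,3,1,1])/' fk.py
python3 - <<'E'
from fk import *
import fk
fk.D.append(([.24,-.06,2.025,-.29,.6,-1.095],[.51797113,.13444542,.23937657],[.3,.023,.953,-.007]))
L,r=fit(); np.save("L.npy",L); print(L.round(4)); print(r.round(4))
E
```

```text
[9.0000e-04 1.3190e-01 6.3160e-01 4.1930e-01 3.7500e-01 5.9200e-02
 1.5719e+00 6.8900e-02]
[ 0.004  -0.0029 -0.0075 -0.      0.     -0.0011 -0.0009 -0.0042 -0.0038
 -0.     -0.     -0.0011 -0.0002  0.0092  0.0113  0.0023  0.0054  0.0022
  0.     -0.0002  0.0018 -0.0003  0.0012  0.0018  0.     -0.    ]
```

```bash
cat > chk.py <<'E'
from fk import *
def chk(rows):
    L=np.load("L.npy"); q=np.load("pose.npy"); j=robot.read_state()["joint_pos"]
    for v,l,n,tau,*yw in rows:
        R=tool(q,tau)
        if yw: R=R*Ro.from_euler('z',yw[0],degrees=True)
        best=min((ik(w(q,v,l,n),R,j0,L) for j0 in (j,[.2,0,2,0,.6,-1.],[.3,.2,1.8,-.8,.5,-.3],[.1,.2,1.8,.8,.5,-1.7])),key=lambda a:a[1])
        print((v,l,n,tau,*yw),best[0].round(2),"err",round(best[1],3))
E
python3 - <<'E'
from chk import *
chk([(-80,-28,76,0),(-80,-28,56,0),(-80,-28,56,10),(-80,-28,56,20),(-30,70,56,0),(-30,70,56,-10),(-22,50,56,-15),(-25,60,56,-20),(-15,110,68,0),(-15,110,68,-10),(-90,120,68,0),(-30,-75,46,0),(-30,-75,46,-10),(-30,-75,46,-15),(-80,-110,46,0),(-80,-110,46,10)])
E
```

```text
(-80, -28, 76, 0) [ 0.11  0.07  2.23 -0.37  0.25 -1.09] err 0.0
(-80, -28, 56, 0) [ 0.1   0.11  2.24 -0.44  0.2  -1.01] err 0.0
(-80, -28, 56, 10) [ 0.08  0.14  2.09 -0.12  0.48 -1.35] err 0.0
(-80, -28, 56, 20) [ 0.06  0.19  1.94 -0.04  0.75 -1.43] err 0.0
(-30, 70, 56, 0) [ 0.33  0.18  2.05 -0.58  0.4  -0.71] err 0.0
(-30, 70, 56, -10) [ 0.37  0.18  2.15 -1.18  0.3  -0.09] err 0.046
(-22, 50, 56, -15) [ 0.3   0.16  2.16 -1.18  0.25 -0.14] err 0.123
(-25, 60, 56, -20) [ 0.33  0.17  2.16 -1.18  0.26 -0.12] err 0.212
(-15, 110, 68, 0) [ 0.41  0.19  1.97 -0.57  0.49 -0.67] err 0.0
(-15, 110, 68, -10) [ 0.46  0.19  2.09 -1.18  0.38 -0.04] err 0.014
(-90, 120, 68, 0) [ 0.5   0.2   2.11 -0.82  0.42 -0.33] err 0.0
(-30, -75, 46, 0) [-0.04  0.13  2.15 -0.01  0.26 -1.56] err 0.0
(-30, -75, 46, -10) [ 0.02  0.13  2.24 -1.18  0.11 -0.34] err 0.055
(-30, -75, 46, -15) [ 0.02  0.13  2.24 -1.18  0.11 -0.34] err 0.14
(-80, -110, 46, 0) [-0.15  0.11  2.27  0.38  0.16 -2.04] err 0.0
(-80, -110, 46, 10) [-0.14  0.13  2.12  0.09  0.45 -1.73] err 0.0
```

```bash
python3 - <<'E'
from h import *
where(); go((-82,-30,85,8,3),(-82,-30,76,8),(-81,-12,76,8,3))
E
```

```text
t 2.27 vln [-51.1, -36.5, 112.4] F [-0.2  0.3  0.9] j [ 0.1  -0.01  2.32 -1.18  0.11 -0.3 ]
-> (-82, -30, 85, 8, 3)
[1.18, 0.22, 0.7, 0.1, 6.3, 0.1, 1]
[1.1, 0.22, 0.83, 0.1, 6.3, 0.1, 1]
[1.0, 0.21, 0.95, 0.1, 6.2, 0.2, 1]
-> (-82, -30, 76, 8)
[-0.13, 0.0, 0.89, -0.0, 0.0, -0.0, 1]
-> (-81, -12, 76, 8, 3)
[-0.03, 0.6, -0.01, -0.0, 0.0, -0.0, 1]
[-0.03, 0.6, -0.0, -0.0, 0.0, -0.0, 1]
[-0.03, 0.6, -0.01, -0.0, 0.0, -0.0, 1]
```

>>> {"name": "move_arm", "arguments": {"targets": [[[1.2,0.2,0.7,0.1,6.3,0.1,1],[1.1,0.2,0.8,0.1,6.3,0.1,1],[1.0,0.2,0.95,0.1,6.2,0.2,1],[-0.1,0,0.9,0,0,0,1],[0,0,0,0,0,0,1]]]}}

```text
time_s: 2.9
eef_pos: [0.5313, 0.0717, 0.1476]
tcp_rot: [0.302, 0.032, 0.953, -0.024]
contact_force: [0.2, 0.1, -0.2]
finger_gap: 0.003
```

```bash
python3 - <<'E'
from h import *
import fk; fk.add()
where()
cv2.imwrite("pics/w3.png",robot.read_camera("wrist")[:,:,::-1])
i=robot.camera_info("scene");cv2.imwrite("pics/s3.png",robot.read_camera("scene")[:,:,::-1])
crop("pics/s3.png","pics/s3c.png",290,110,430,250,4)
p,R,s=cur()
for z in (0,.01,.022): print(z,((proj(i,p+R.apply([0,0,z]))-(290,110))*4).round(0))
E
```

```text
t 2.9 vln [-63.7, -48.6, 84.4] F [ 0.2  0.1 -0.2] j [ 0.08  0.05  2.2  -0.38  0.31 -1.09]
0 [233. 375.]
0.01 [241. 383.]
0.022 [249. 393.]
```

View pics/w3.png

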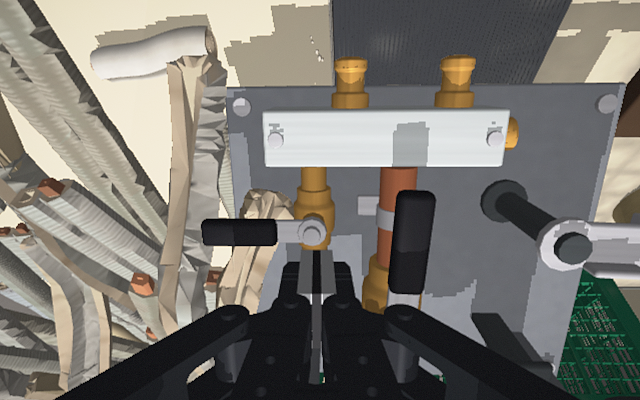

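View pics/s3c.png

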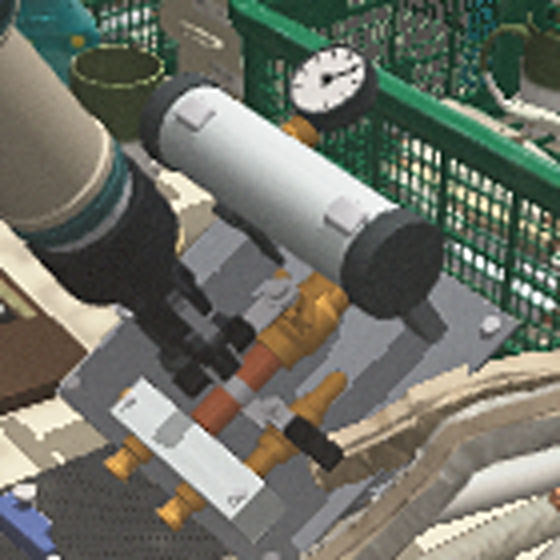

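```bash
python3 - <<'E'
from chk import *
L,r=fit(); np.save("L.npy",L); print(L.round(4),abs(r).max()); 
where(); go((-84,-30,84,8,2),(-84,-30,74,8,1),(-83,-6,74,8,2))
chk([(-84,-30,74,8),(-30,70,70,0),(-28,60,70,-5),(-28,60,56,-5)])
E
```

```text
[-0.      0.1367  0.6298  0.4211  0.3757  0.0604  1.5708  0.0694] 0.0018105255048120386
t 3.0 vln [-64.4, -48.8, 84.9] F [-0.   0.1 -0.2] j [ 0.08  0.05  2.2  -0.37  0.31 -1.1 ]
-> (-84, -30, 84, 8, 2)
[0.99, 0.93, 0.01, -1.0, 4.1, -0.3, 1]
[0.97, 0.94, 0.09, -1.0, 4.0, -0.4, 1]
-> (-84, -30, 74, 8, 1)
[-0.13, 0.0, 0.99, -0.0, 0.0, 0.0, 1]
-> (-83, -6, 74, 8, 2)
[-0.05, 1.2, -0.01, -0.0, 0.0, 0.0, 1]
[-0.06, 1.2, -0.0, -0.0, 0.0, 0.0, 1]
(-84, -30, 74, 8) [ 0.08  0.09  2.12 -0.13  0.46 -1.33] err 0.0
(-30, 70, 70, 0) [ 0.34  0.16  2.04 -0.55  0.42 -0.74] err 0.0
(-28, 60, 70, -5) [ 0.34  0.15  2.12 -0.86  0.32 -0.44] err 0.0
(-28, 60, 56, -5) [ 0.33  0.17  2.12 -0.93  0.3  -0.37] err 0.0
```

>>> {"name": "move_arm", "arguments": {"targets": [[[1.0,0.9,0,-1.0,4.0,-0.3,1],[1.0,0.9,0.1,-1.0,4.0,-0.4,1],[-0.1,0,1.0,0,0,0,1],[0,1.2,0,0,0,0,1],[0,1.2,0,0,0,0,1]]]}}

```text
time_s: 3.62
eef_pos: [0.5224, 0.1137, 0.1268]
tcp_rot: [0.235, 0.024, 0.972, -0.006]
contact_force: [-1.2, 0.5, -0.2]
finger_gap: -0.002
```

```bash
python3 - <<'E'
from h import *
import fk; fk.add()
where()
cv2.imwrite("pics/w4.png",robot.read_camera("wrist")[:,:,::-1])
E
```

```text
t 3.62 vln [-84.6, -7.1, 73.6] F [-1.2  0.5 -0.2] j [ 0.15  0.1   2.11 -0.2   0.47 -1.21]
```

View pics/w4.png

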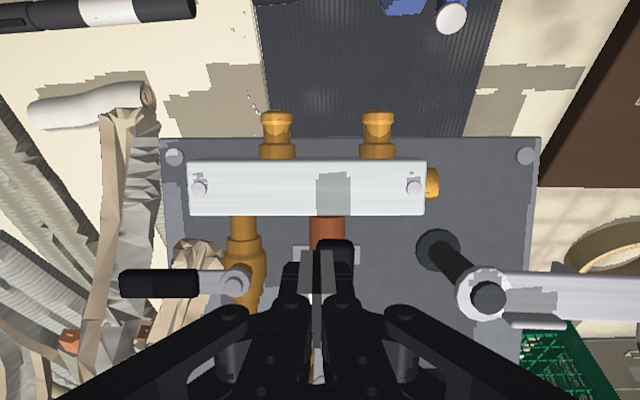

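```bash
cat >> h.py <<'E'
def pl(i,u,v,n):
    q=np.load("pose.npy"); o,d=ray(i,u,v); o0=w(q,0,0,n); nn=w(q,0,0,1000)-w(q,0,0,0); X=o+d*(nn@(o0-o))/(nn@d)
    e=X-w(q,0,0,0); return np.round([1000*float(e@(w(q,1000,0,0)-w(q,0,0,0))),1000*float(e@(w(q,0,1000,0)-w(q,0,0,0)))],1)
E
python3 - <<'E'
from h import *
i=robot.camera_info("wrist")
print(pl(i,337,240,62),pl(i,354,246,62),pl(i,318,246,62),pl(i,234,285,53),pl(i,487,296,73))
crop("pics/w4.png","pics/w4c.png",220,220,400,400,3)
E
```

```text
[-88.8   4.5] [-85.7  13.1] [-85.7  -5.1] [-61.1 -50.5] [-63.8  76.7]
```

View pics/w4c.png

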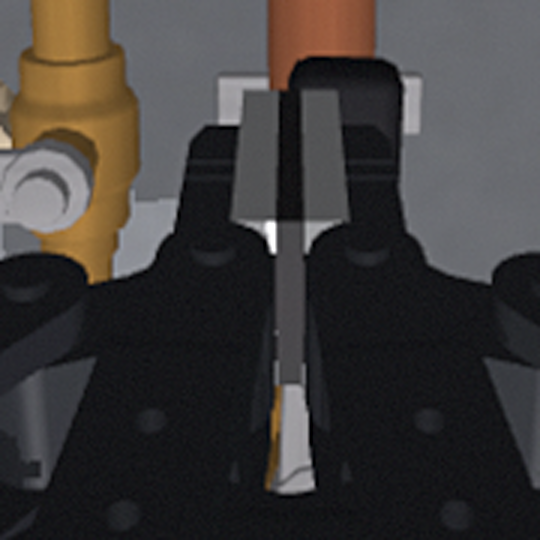

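```bash
python3 - <<'E'
from h import *
where(); go((-84,-32,74,8,2),(-84,-32,58,8,1),(-83,-8,58,8,2))
E
```

```text
t 3.67 vln [-84.3, -6.0, 73.7] F [0.2 0.7 0.1] j [ 0.15  0.1   2.11 -0.2   0.47 -1.21]
-> (-84, -32, 74, 8, 2)
[-0.01, -1.3, -0.02, -0.0, 0.1, -0.0, 1]
[-0.02, -1.3, -0.02, -0.0, 0.1, -0.1, 1]
-> (-84, -32, 58, 8, 1)
[-0.22, 0.0, 1.59, -0.0, 0.0, 0.0, 1]
-> (-83, -8, 58, 8, 2)
[-0.05, 1.2, -0.01, -0.0, 0.0, 0.0, 1]
[-0.05, 1.2, -0.01, -0.0, 0.0, 0.0, 1]
```

>>> {"name": "move_arm", "arguments": {"targets": [[[0,-1.4,0,0,0,0,1],[0,-1.3,0,0,0,0,1],[-0.2,0,1.6,0,0,0,1],[0,0.8,0,0,0,0,1],[0,1.6,0,0,0,0,1]]]}}

```text
time_s: 4.3
eef_pos: [0.5313, 0.1098, 0.1135]
tcp_rot: [0.235, 0.025, 0.972, -0.006]
contact_force: [0.3, -1.0, -0.2]
finger_gap: 0.001
```

```bash
python3 - <<'E'
from h import *
import fk; fk.add()
where()
cv2.imwrite("pics/w5.png",robot.read_camera("wrist")[:,:,::-1])
E
```

```text
t 4.3 vln [-84.8, -10.6, 57.5] F [ 0.3 -1.  -0.2] j [ 0.13  0.13  2.12 -0.21  0.43 -1.22]
```

View pics/w5.png

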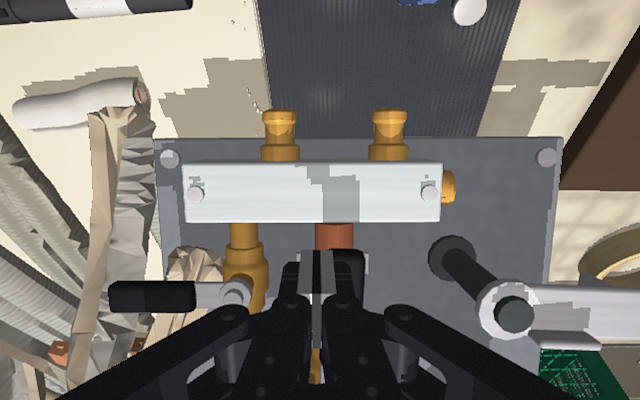

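```bash
cat > arc.py <<'E'
from chk import *
def sup(ths,r0,r1,taus,offs,n=57,k=1):
    wps=[]
    for th,r,t,o in zip(ths,np.linspace(r0,r1,len(ths)),taus,offs):
        t_=np.radians(th); wps.append((float(-r*np.cos(t_)-o*np.sin(t_)),float(r*np.sin(t_)-o*np.cos(t_)),n,t,k))
    return wps
E
python3 - <<'E'
from arc import *
where()
W_=sup([10,20,30,40,50],82,76,[8,7,6,5,4],[18]*5); go(*W_); 
W_=sup([60,70,80,88],74,66,[3,2,1,0],[19]*4); go(*W_); chk(W_)
E
```

```text
t 4.35 vln [-84.2, -9.0, 57.6] F [0.2 1.6 0.6] j [ 0.14  0.14  2.12 -0.21  0.43 -1.22]
-> (-83.87990294500581, -3.4873889855314566, 57, 8, 1)
[-0.04, 0.55, 0.05, -0.0, 0.2, -0.1, 1]
-> (-81.80161855312767, 10.618154363569978, 57, 7, 1)
[-0.21, 1.41, -0.03, -0.0, -1.0, 0.0, 1]
-> (-77.41600689897066, 23.911542731880097, 57, 6, 1)
[-0.43, 1.33, -0.05, -0.0, -1.0, 0.0, 1]
-> (-70.9386213160785, 36.02723977456519, 57, 5, 1)
[-0.65, 1.21, -0.07, -0.0, -1.0, 0.0, 1]
-> (-62.64065831231859, 46.649200702684624, 57, 4, 1)
[-0.83, 1.06, -0.07, -0.0, -1.0, 0.0, 1]
-> (-53.454482671904344, 54.58587988004845, 57, 3, 1)
[-1.52, 3.18, -0.18, -0.0, -2.4, -0.0, 1]
[-1.53, 3.18, -0.12, -0.0, -2.4, -0.1, 1]
-> (-42.25159668549664, 60.53302422620708, 57, 2, 1)
[-1.12, 0.59, -0.05, -0.0, -1.0, 0.0, 1]
-> (-30.635188840361174, 64.3241503311666, 57, 1, 1)
[-1.16, 0.38, -0.05, -0.0, -1.0, 0.0, 1]
-> (-21.29179249572789, 65.2967041459128, 57, 0, 1)
[-0.94, 0.1, -0.01, -0.0, -1.0, 0.0, 1]
(-53.454482671904344, 54.58587988004845, 57, 3, 1) [ 0.3   0.17  2.07 -0.46  0.41 -0.83] err 0.0
(-42.25159668549664, 60.53302422620708, 57, 2, 1) [ 0.31  0.17  2.05 -0.49  0.41 -0.79] err 0.0
(-30.635188840361174, 64.3241503311666, 57, 1, 1) [ 0.31  0.18  2.04 -0.52  0.41 -0.77] err 0.0
(-21.29179249572789, 65.2967041459128, 57, 0, 1) [ 0.31  0.18  2.03 -0.54  0.41 -0.75] err 0.0
```

```bash
python3 - <<'E'
from arc import *
where()
W_=sup([10,20,30,40,50],80,55,[8,7,6,5,4],[18]*5); go(*W_); 
E
```

```text
t 4.35 vln [-84.2, -9.0, 57.6] F [0.2 1.6 0.6] j [ 0.14  0.14  2.12 -0.21  0.43 -1.22]
-> (-81.91028743898138, -3.8346853408653185, 57, 8, 1)
[-0.24, 0.51, 0.03, -0.0, 0.2, -0.1, 1]
-> (-75.45869336282279, 8.309518396121714, 57, 7, 1)
[-0.64, 1.22, -0.09, -0.0, -1.0, 0.0, 1]
-> (-67.45671475544961, 18.161542731880097, 57, 6, 1)
[-0.79, 0.98, -0.1, -0.0, -1.0, 0.0, 1]
-> (-58.490399115395114, 25.581941117158927, 57, 5, 1)
[-0.89, 0.74, -0.1, -0.0, -1.0, 0.0, 1]
-> (-49.14211850890127, 30.562267397186083, 57, 4, 1)
[-0.93, 0.5, -0.08, -0.0, -1.0, 0.0, 1]
```

>>> {"name": "move_arm", "arguments": {"targets": [[[-0.25,0.5,0,0,0.2,-0.1,1],[-0.65,1.2,-0.1,0,-1.0,0,1],[-0.8,1.0,-0.1,0,-1.0,0,1],[-0.9,0.75,-0.1,0,-1.0,0,1],[-0.95,0.5,-0.1,0,-1.0,0,1]]]}}

```text
time_s: 4.97
eef_pos: [0.5633, 0.1487, 0.135]
tcp_rot: [0.267, 0.023, 0.963, -0.007]
contact_force: [1.3, 0.3, 1.1]
finger_gap: 0.001
```

```bash
python3 - <<'E'
from h import *
import fk; fk.add()
where()
cv2.imwrite("pics/w6.png",robot.read_camera("wrist")[:,:,::-1])
E
```

```text
t 4.97 vln [-47.8, 29.9, 57.9] F [1.3 0.3 1.1] j [ 0.23  0.15  2.06 -0.35  0.42 -1.01]
```

View pics/w6.png

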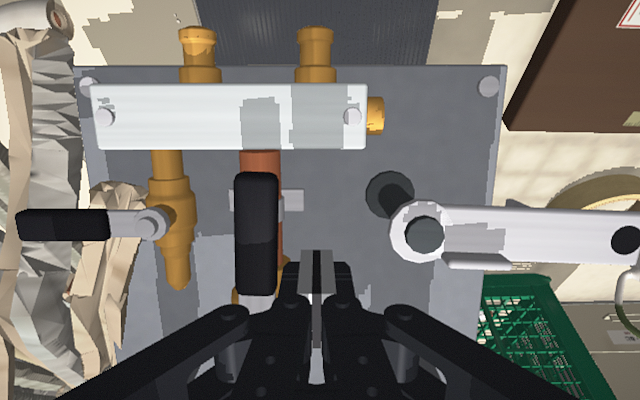

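```bash
cat >> h.py <<'E'
def tovln(X):
    q=np.load("pose.npy"); d=X-w(q,0,0,0); return np.round([1000*d@(w(q,*m)-w(q,0,0,0)) for m in((1000,0,0),(0,1000,0),(0,0,1000))],1)
E
python3 - <<'E'
from h import *
W1=dict(np.load("w1.npz")); W6=robot.camera_info("wrist"); np.savez("w6.npz",**W6)
for k,a,b in [("stip",(300,106),(257,172)),("hasp head",(402,139.4),(420,230)),("btip",(146.7,142),(16,223)),("block BR",(370.6,92.2),(367,149)),("block TR",(370.6,48.5),(367,85)),("panel TR scr",(455,51),(489,86)),("block TL",(190,49),(91,86)),("bleed screw",(231,142.8),(152,226))]:
    X,r=tri([(W1,*a),(W6,*b)]); print(k,tovln(X),[x.round(1) for x in r])
E
```

```text
stip [-86.4   2.6  53. ] [array([1. , 1.1]), array([-1.6, -1.7])]
hasp head [-67.   71.4  81.4] [array([ 0.5, -0.1]), array([-0.8,  0.2])]
btip [ -60.8 -114.    51.3] [array([0.1, 0.3]), array([-0.3, -0.4])]
block BR [-96.8  52.4  58.9] [array([0.6, 0. ]), array([-0.9, -0.1])]
block TR [-119.4   42.5  122.9] [array([1.5, 0.3]), array([-3. , -0.7])]
panel TR scr [-126.8  125.1   11.7] [array([-0.3,  1. ]), array([ 0.5, -1.4])]
block TL [-126.3  -81.    30.6] [array([0.4, 2. ]), array([-0.9, -2.9])]
bleed screw [-58.9 -50.7  48.3] [array([0.9, 1.1]), array([-1.5, -1.7])]
```

```bash
python3 - <<'E'
from h import *
p,R,s=cur()
for n,bx in (("scene",(320,130,420,230)),("top",(270,120,370,220))):
    i=robot.camera_info(n); cv2.imwrite(f"pics/{n}6.png",robot.read_camera(n)[:,:,::-1]); crop(f"pics/{n}6.png",f"pics/{n}6c.png",*bx,6)
    for x in (.011,-.011):
      for z in (-.016,0,.022): print(n,x,z,((proj(i,p+R.apply([x,0,z]))-bx[:2])*6).round(0))
E
```

```text
scene 0.011 -0.016 [ 83. 350.]
scene 0.011 0 [ 98. 371.]
scene 0.011 0.022 [119. 400.]
scene -0.011 -0.016 [120. 314.]
scene -0.011 0 [135. 336.]
scene -0.011 0.022 [155. 365.]
top 0.011 -0.016 [220. 315.]
top 0.011 0 [221. 298.]
top 0.011 0.022 [222. 275.]
top -0.011 -0.016 [220. 262.]
top -0.011 0 [221. 245.]
top -0.011 0.022 [223. 223.]
```

View pics/scene6c.png

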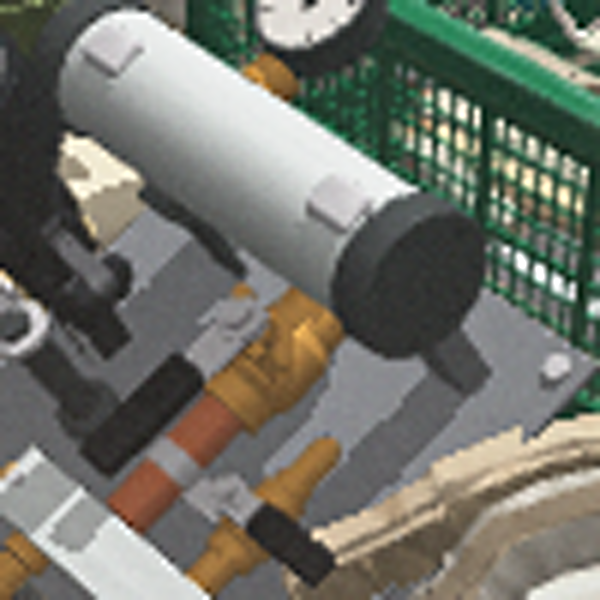

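View pics/top6c.png

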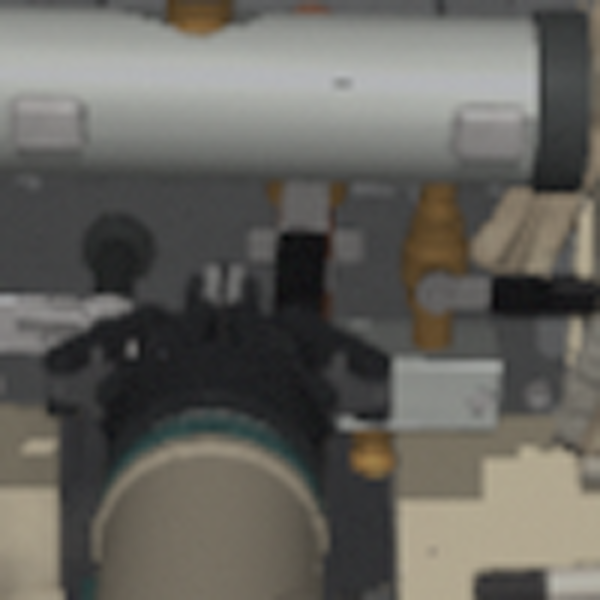

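```bash
python3 - <<'E'
from arc import *
where()
go((-84,-30,68,6,3),(-84,-30,49,8,1))
W_=sup([0,10,20,30,40,50,60],82,54,[8,8,7,6,5,4,3],[18]*7,n=48); 
print("from contact"); go((-84,-30,48,8),*W_)
chk([(-84,-30,48,8)]+W_+sup([90],60,60,[0],[20],n=48))
E
```

```text
t 5.12 vln [-47.8, 29.9, 58.0] F [ 0.4 -0.3 -0.5] j [ 0.23  0.15  2.06 -0.35  0.42 -1.01]
-> (-84, -30, 68, 6, 3)
[1.23, -1.99, -0.25, -0.0, 0.7, 0.0, 1]
[1.23, -2.0, -0.23, -0.0, 0.6, 0.0, 1]
[1.23, -1.99, -0.22, -0.0, 0.7, 0.0, 1]
-> (-84, -30, 49, 8, 1)
[-0.2, -0.0, 1.88, -0.0, 2.0, 0.0, 1]
from contact
-> (-84, -30, 48, 8)
[1.77, -2.99, 0.62, -0.0, 2.0, 0.0, 1]
[1.75, -2.99, 0.69, -0.0, 2.0, 0.0, 1]
-> (-82.0, -18.0, 48, 8, 1)
[-0.2, 1.2, -0.03, -0.0, -0.0, 0.0, 1]
-> (-79.28413343094883, -4.297747147977134, 48, 8, 1)
[-0.27, 1.37, -0.04, -0.0, -0.0, 0.0, 1]
-> (-74.44069302363805, 7.938996574185577, 48, 7, 1)
[-0.48, 1.22, -0.06, -0.0, -1.0, 0.0, 1]
-> (-67.88972745734183, 18.411542731880097, 48, 6, 1)
[-0.65, 1.05, -0.08, -0.0, -1.0, 0.0, 1]
-> (-60.08632503855964, 26.921081970672546, 48, 5, 1)
[-0.78, 0.85, -0.09, -0.0, -1.0, 0.0, 1]
-> (-51.49900641108525, 33.37109702195567, 48, 4, 1)
[-0.85, 0.64, -0.07, -0.0, -1.0, 0.0, 1]
-> (-42.5884572681199, 37.76537180435968, 48, 3, 1)
[-0.89, 0.44, -0.06, 0.0, -1.0, 0.0, 1]
(-84, -30, 48, 8) [ 0.08  0.15  2.13 -0.15  0.4  -1.32] err 0.0
(-82.0, -18.0, 48, 8, 1) [ 0.11  0.15  2.12 -0.18  0.41 -1.25] err 0.0
(-79.28413343094883, -4.297747147977134, 48, 8, 1) [ 0.14  0.16  2.1  -0.21  0.42 -1.19] err 0.0
(-74.44069302363805, 7.938996574185577, 48, 7, 1) [ 0.18  0.16  2.1  -0.26  0.41 -1.11] err 0.0
(-67.88972745734183, 18.411542731880097, 48, 6, 1) [ 0.2   0.17  2.09 -0.31  0.41 -1.05] err 0.0
(-60.08632503855964, 26.921081970672546, 48, 5, 1) [ 0.22  0.17  2.08 -0.35  0.4  -1.  ] err 0.0
(-51.49900641108525, 33.37109702195567, 48, 4, 1) [ 0.24  0.17  2.07 -0.38  0.4  -0.95] err 0.0
(-42.5884572681199, 37.76537180435968, 48, 3, 1) [ 0.25  0.18  2.06 -0.41  0.39 -0.92] err 0.0
(-20.000000000000004, 60.0, 48, 0, 1) [ 0.3   0.19  2.04 -0.54  0.38 -0.76] err 0.0
```

>>> {"name": "move_arm", "arguments": {"targets": [[[1.2,-2.0,-0.5,0,0.7,0,1],[1.2,-2.0,-0.2,0,0.6,0,1],[1.3,-1.8,0,0,0.7,0,1],[-0.2,0,1.9,0,2.0,0,1],[0,0,0.2,0,0,0,1]]]}}

```text
time_s: 5.75
eef_pos: [0.5371, 0.0912, 0.1044]
tcp_rot: [0.233, 0.024, 0.972, -0.006]
contact_force: [0.1, -0.3, 0.6]
finger_gap: -0.0
```

```bash
python3 - <<'E'
from arc import *
fk_=__import__("fk"); fk_.add()
where()
cv2.imwrite("pics/w7.png",robot.read_camera("wrist")[:,:,::-1])
i=robot.camera_info("scene");cv2.imwrite("pics/s7.png",robot.read_camera("scene")[:,:,::-1])
crop("pics/s7.png","pics/s7c.png",320,140,420,240,6)
E
```

```text
t 5.75 vln [-84.5, -28.8, 46.3] F [ 0.1 -0.3  0.6] j [ 0.08  0.15  2.13 -0.15  0.4  -1.31]
```

View pics/w7.png

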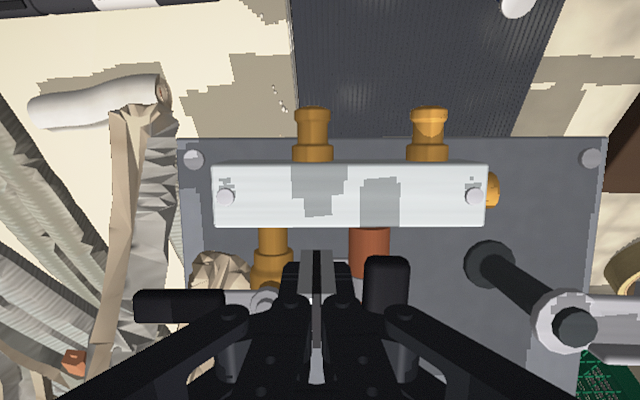

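View pics/s7c.png

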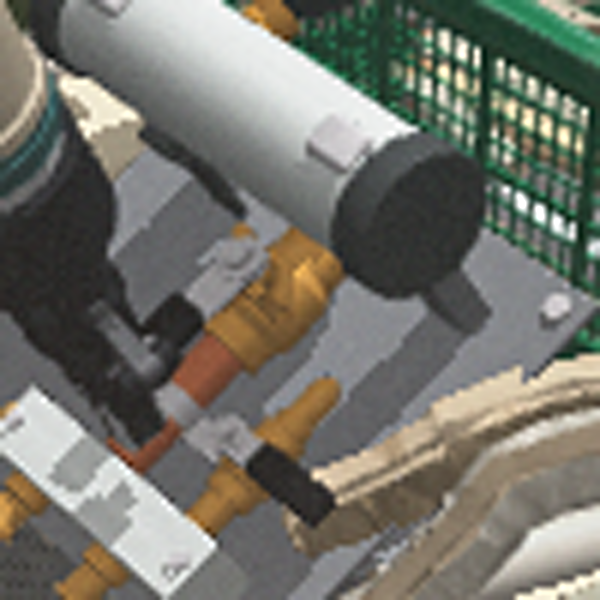

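>>> {"name": "move_arm", "arguments": {"targets": [[[-0.2,1.2,0,0,0,0,1],[-0.3,1.4,0,0,0,0,1],[-0.5,1.2,-0.05,0,-1.0,0,1],[-0.65,1.05,-0.1,0,-1.0,0,1],[-0.8,0.85,-0.1,0,-1.0,0,1]]]}}

```text
time_s: 6.48
eef_pos: [0.5526, 0.1459, 0.1139]
tcp_rot: [0.252, 0.023, 0.967, -0.009]
contact_force: [-8.0, -2.2, -4.4]
finger_gap: 0.003
```

```bash
python3 - <<'E'
from arc import *
fk_=__import__("fk"); fk_.add()
where()
cv2.imwrite("pics/w8.png",robot.read_camera("wrist")[:,:,::-1])
E
```

```text
t 6.47 vln [-68.5, 26.5, 46.7] F [-8.  -2.2 -4.4] j [ 0.23  0.18  2.09 -0.35  0.41 -1.  ]
```

View pics/w8.png

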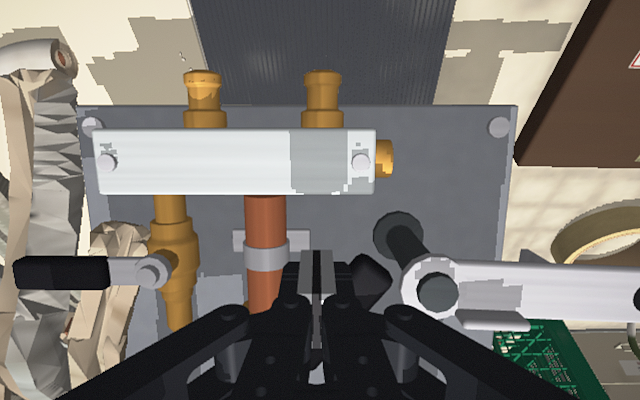

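```bash
python3 - <<'E'
from arc import *
where()
go((-58,30,46.5,4,1),(-48,35,46.5,3,1),(-39,42,46.5,2,1),(-31,50,46.5,1,1),(-23,56,46.5,0,1),(-15,58,46.5,0,1))
E
```

```text
t 6.53 vln [-67.1, 27.6, 46.7] F [-5.8 -1.8 -2.3] j [ 0.23  0.18  2.09 -0.35  0.41 -1.  ]
-> (-58, 30, 46.5, 4, 1)
[-0.91, 0.24, -0.07, -0.2, -1.7, 0.1, 1]
-> (-48, 35, 46.5, 3, 1)
[-0.99, 0.5, -0.07, -0.0, -1.0, -0.0, 1]
-> (-39, 42, 46.5, 2, 1)
[-0.9, 0.7, -0.05, -0.0, -1.0, -0.0, 1]
-> (-31, 50, 46.5, 1, 1)
[-0.8, 0.8, -0.03, -0.1, -1.0, -0.0, 1]
-> (-23, 56, 46.5, 0, 1)
[-0.8, 0.6, -0.01, 0.0, -1.0, -0.0, 1]
-> (-15, 58, 46.5, 0, 1)
[-0.8, 0.2, -0.0, 0.0, 0.0, -0.0, 1]
```

>>> {"name": "move_arm", "arguments": {"targets": [[[-0.9,0.25,-0.05,-0.2,-1.7,0.1,1],[-1.0,0.5,-0.05,0,-1.0,0,1],[-0.9,0.7,-0.05,0,-1.0,0,1],[-0.8,0.8,0,0,-1.0,0,1],[-0.8,0.6,0,0,-1.0,0,1]]]}}

```text
time_s: 7.15
eef_pos: [0.5917, 0.1716, 0.1389]
tcp_rot: [0.301, 0.024, 0.953, -0.009]
contact_force: [-5.0, -4.7, -5.2]
finger_gap: -0.002
```

```bash
python3 - <<'E'
from arc import *
fk_=__import__("fk"); fk_.add()
where()
cv2.imwrite("pics/w9.png",robot.read_camera("wrist")[:,:,::-1])
i=robot.camera_info("scene");cv2.imwrite("pics/s9.png",robot.read_camera("scene")[:,:,::-1])
crop("pics/s9.png","pics/s9c.png",310,120,410,220,6)
E
```

```text
t 7.15 vln [-23.2, 54.1, 45.5] F [-5.  -4.7 -5.2] j [ 0.29  0.19  2.05 -0.56  0.37 -0.76]
```

View pics/w9.png

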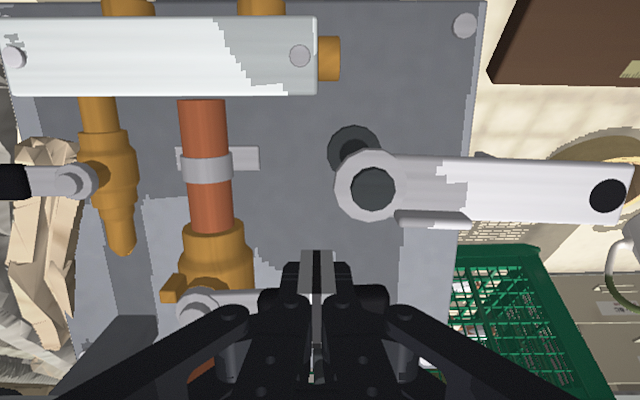

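View pics/s9c.png

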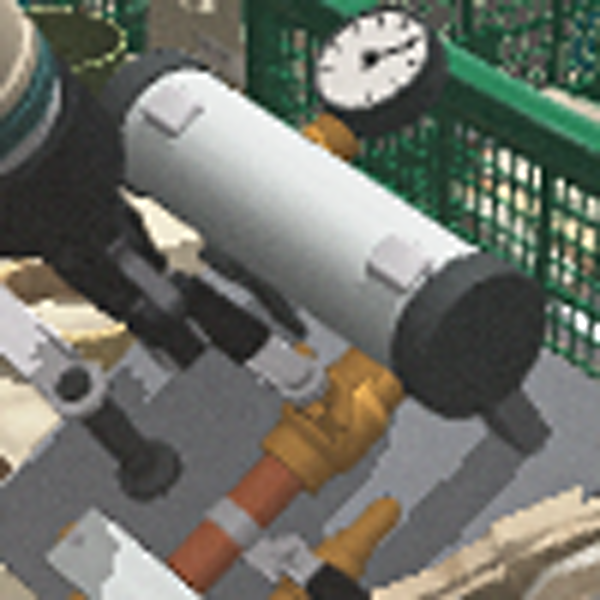

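>>> {"name": "move_arm", "arguments": {"targets": [[[-0.4,0.1,0,0,0,0,1],[-0.3,0,0,0,0,0,1],[-0.3,0,0,0,0,0,1],[0,0,0,0,0,0,1],[0,0,0,0,0,0,1]]]}}

```text
time_s: 7.88
eef_pos: [0.594, 0.1724, 0.1404]
tcp_rot: [0.296, 0.025, 0.955, -0.009]
contact_force: [-21.3, 3.8, -5.8]
finger_gap: 0.001
```

```bash
python3 - <<'E'
from arc import *
where()
cv2.imwrite("pics/w10.png",robot.read_camera("wrist")[:,:,::-1])
crop("pics/w10.png","pics/w10c.png",150,220,450,400,2.5)
E
```

```text
t 7.88 vln [-20.6, 55.0, 45.4] F [-21.3   3.8  -5.8] j [ 0.29  0.19  2.03 -0.52  0.39 -0.8 ]
```

View pics/w10c.png

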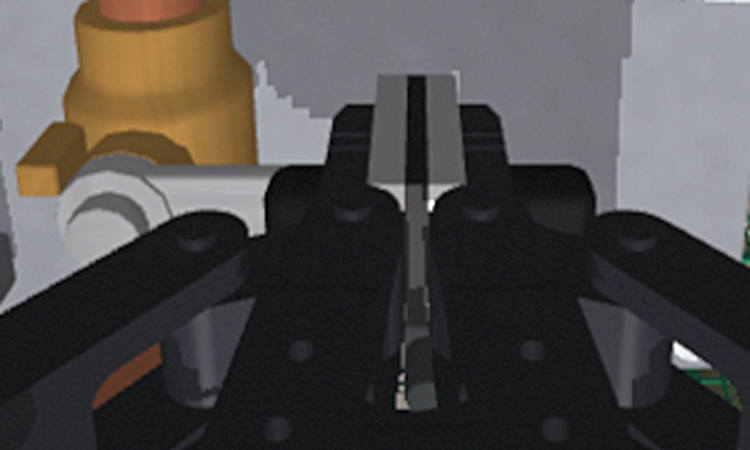

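```bash
python3 - <<'E'
from arc import *
i=robot.camera_info("wrist")
a=pl(i,150+295/2.5,220+168/2.5,62);b=pl(i,150+560/2.5,220+168/2.5,62);print(a,b,np.degrees(np.arctan2(b[0]-a[0],b[1]-a[1])), pl(i,150+105/2.5,220+220/2.5,62))
cv2.imwrite("pics/s10.png",robot.read_camera("scene")[:,:,::-1])
crop("pics/s10.png","pics/s10c.png",300,110,400,210,6)
where()
E
```

```text
[-13.8  34.1] [-13.8  80.1] 0.0 [-3.4 -0.1]
t 7.97 vln [-20.6, 55.0, 45.3] F [-21.    3.8  -5.6] j [ 0.29  0.19  2.03 -0.52  0.39 -0.8 ]
```

View pics/s10c.png

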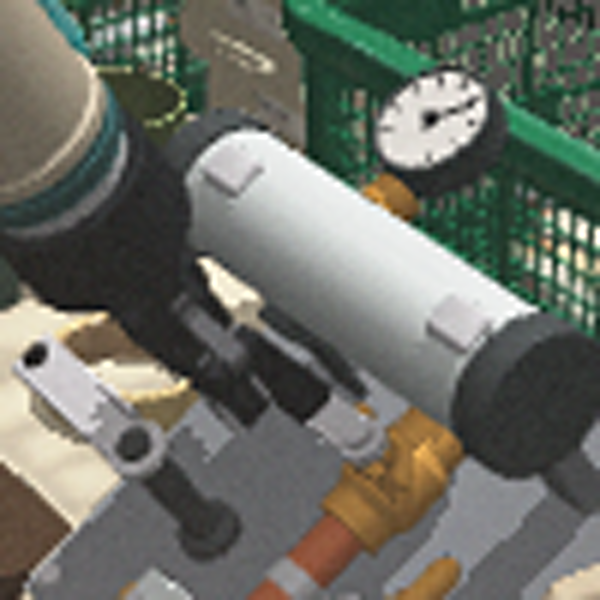

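```bash
cat >> arc.py <<'E'
def hasp(ths,rs,taus,offs,n):
    out=[]
    for th,r,t,o in zip(ths,rs,taus,offs):
        a=np.radians(th); out.append((round(float(-65+r*np.sin(a)-o*np.cos(a)),1),round(float(75+r*np.cos(a)+o*np.sin(a)),1),n,t,1))
    return out
E
python3 - <<'E'
from arc import *
L,r=fit(); np.save("L.npy",L); print(L.round(4),abs(r).max()); 
W_=hasp([10,25,40,55,70,85],[60,60,57,53,48,45],[3,2,2,1,1,0],[22]*6,58)
go((-32,54,48,0,1),(-40,58,92,0,1),(-94,138,92,4,2),(-94,138,60,4,1),*W_)
chk([(-94,138,92,4),(-94,138,60,4)]+W_)
E
```

```text
[-0.      0.1368  0.6297  0.4211  0.3757  0.0604  1.5708  0.0694] 0.0018119001081636913
-> (-32, 54, 48, 0, 1)
[1.14, -0.1, -0.25, -0.3, -0.6, -0.1, 1]
-> (-40, 58, 92, 0, 1)
[0.81, 0.4, -4.4, 0.0, -0.0, -0.0, 1]
-> (-94, 138, 92, 4, 2)
[2.7, 4.0, 0.0, 0.0, 2.0, -0.0, 1]
[2.69, 4.0, 0.1, 0.0, 2.0, -0.0, 1]
-> (-94, 138, 60, 4, 1)
[-0.22, -0.0, 3.19, 0.0, -0.0, -0.0, 1]
-> (-76.2, 137.9, 58, 3, 1)
[-1.79, -0.01, 0.07, 0.0, -1.0, -0.0, 1]
-> (-59.6, 138.7, 58, 2, 1)
[-1.66, 0.08, -0.08, 0.0, -1.0, -0.0, 1]
-> (-45.2, 132.8, 58, 2, 1)
[-1.44, -0.59, -0.05, 0.0, -0.0, -0.0, 1]
-> (-34.2, 123.4, 58, 1, 1)
[-1.1, -0.94, -0.04, 0.0, -1.0, -0.0, 1]
-> (-27.4, 112.1, 58, 1, 1)
[-0.68, -1.13, -0.02, 0.0, -0.0, -0.0, 1]
-> (-22.1, 100.8, 58, 0, 1)
[-0.53, -1.13, -0.01, 0.0, -1.0, -0.0, 1]
(-94, 138, 92, 4) [ 0.53  0.17  2.04 -0.58  0.55 -0.55] err 0.0
(-94, 138, 60, 4) [ 0.51  0.23  2.05 -0.63  0.48 -0.5 ] err 0.0
(-76.2, 137.9, 58, 3, 1) [ 0.5   0.23  2.02 -0.64  0.48 -0.5 ] err 0.0
(-59.6, 138.7, 58, 2, 1) [ 0.49  0.23  2.   -0.64  0.49 -0.51] err 0.0
(-45.2, 132.8, 58, 2, 1) [ 0.47  0.23  1.98 -0.6   0.5  -0.57] err 0.0
(-34.2, 123.4, 58, 1, 1) [ 0.44  0.22  1.98 -0.61  0.48 -0.58] err 0.0
(-27.4, 112.1, 58, 1, 1) [ 0.41  0.21  1.98 -0.58  0.47 -0.64] err 0.0
(-22.1, 100.8, 58, 0, 1) [ 0.39  0.2   2.   -0.6   0.45 -0.63] err 0.0
```

>>> {"name": "move_arm", "arguments": {"targets": [[[1.2,-0.1,-0.2,0,0,0,1],[0.8,0.4,-4.4,0,0,0,1],[2.0,2.5,0,0,1.0,0,1],[2.0,2.8,0,0,1.5,0,1],[1.4,2.7,0,0,1.5,0,1]]]}}

```text
time_s: 8.6
eef_pos: [0.5213, 0.2635, 0.1451]
tcp_rot: [0.273, 0.023, 0.962, -0.004]
contact_force: [0.5, -0.0, -0.1]
finger_gap: -0.001
```

```bash
python3 - <<'E'
from arc import *
where()
cv2.imwrite("pics/w11.png",robot.read_camera("wrist")[:,:,::-1])
i=robot.camera_info("top");cv2.imwrite("pics/t11.png",robot.read_camera("top")[:,:,::-1])
crop("pics/t11.png","pics/t11c.png",240,90,390,210,5)
go((-94,138,58,4,1))
E
```

```text
t 8.6 vln [-80.9, 142.5, 93.5] F [ 0.5 -0.  -0.1] j [ 0.53  0.17  2.01 -0.57  0.55 -0.56]
-> (-94, 138, 58, 4, 1)
[1.17, -0.65, 3.58, 0.4, 0.8, 0.1, 1]
```

View pics/w11.png

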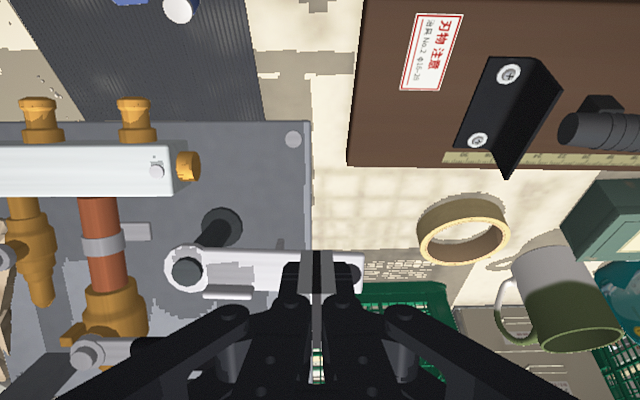

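View pics/t11c.png

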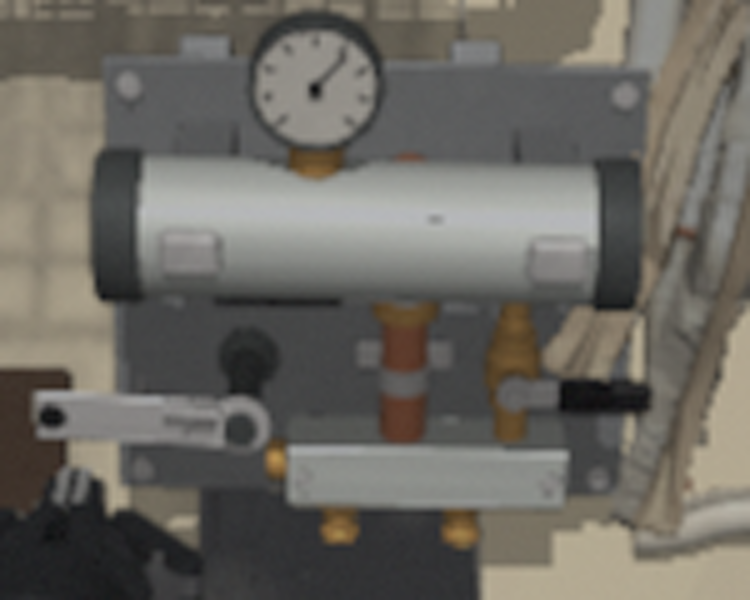

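>>> {"name": "move_arm", "arguments": {"targets": [[[1.7,-0.5,0,0.4,0.8,0.1,1],[-0.2,0,2.0,0,0,0,1],[-0.1,0,1.6,0,0,0,1],[-0.8,0,0,0,-0.3,0,1],[-0.9,0,0,0,-0.5,0,1]]]}}

```text
time_s: 9.32
eef_pos: [0.5431, 0.2555, 0.1149]
tcp_rot: [0.272, 0.026, 0.962, -0.008]
contact_force: [-1.1, 2.7, -2.4]
finger_gap: 0.0
```

```bash
python3 - <<'E'
from arc import *
where()
cv2.imwrite("pics/w12.png",robot.read_camera("wrist")[:,:,::-1])
i=robot.camera_info("top");cv2.imwrite("pics/s12.png",robot.read_camera("scene")[:,:,::-1])
crop("pics/s12.png","pics/s12c.png",290,130,390,230,6)
W_=hasp([15,30,42,55,70,85,92],[60,60,57,53,48,45,45],[3,2,2,1,1,0,0],[22]*7,57)
go(*W_)
E
```

```text
t 9.32 vln [-80.1, 135.6, 56.0] F [-1.1  2.7 -2.4] j [ 0.5   0.23  2.03 -0.64  0.48 -0.51]
-> (-70.7, 138.6, 57, 3, 1)
[-0.8, 0.25, -0.11, -0.2, -0.2, -0.2, 1]
-> (-54.1, 138.0, 57, 2, 1)
[-1.66, -0.06, -0.09, 0.0, -1.0, -0.0, 1]
-> (-43.2, 132.1, 57, 2, 1)
[-1.09, -0.59, -0.04, 0.0, -0.0, -0.0, 1]
-> (-34.2, 123.4, 57, 1, 1)
[-0.9, -0.86, -0.03, 0.0, -1.0, -0.0, 1]
-> (-27.4, 112.1, 57, 1, 1)
[-0.68, -1.13, -0.01, 0.0, -0.0, -0.0, 1]
-> (-22.1, 100.8, 57, 0, 1)
[-0.53, -1.13, -0.01, 0.0, -1.0, -0.0, 1]
-> (-19.3, 95.4, 57, 0, 1)
[-0.28, -0.54, -0.0, 0.0, -0.0, -0.0, 1]
```

View pics/w12.png

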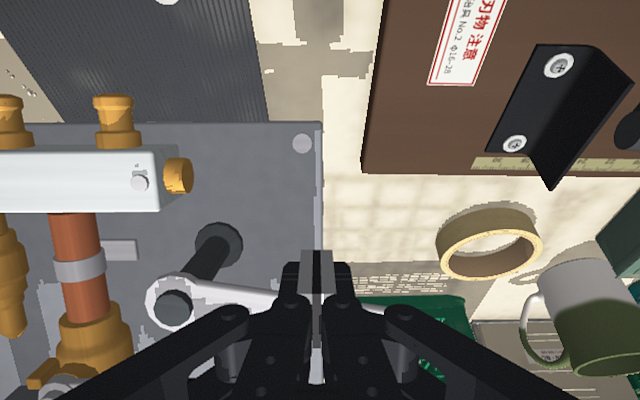

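View pics/s12c.png

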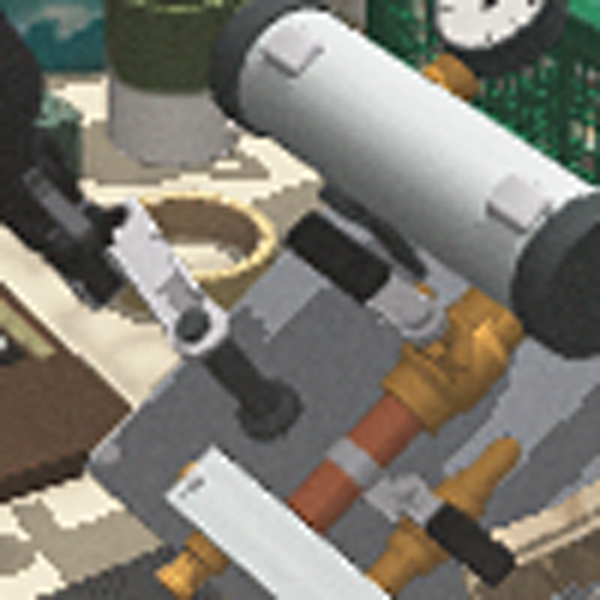

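Supply lever stands shut; the finger is pushing the hasp, which has already started turning. Continue the arc.

>>> {"name": "move_arm", "arguments": {"targets": [[[-0.8,0.2,-0.1,0,-0.2,0,1],[-1.6,0,-0.1,0,-1.0,0,1],[-1.1,-0.6,0,0,0,0,1],[-0.9,-0.9,0,0,-1.0,0,1],[-0.7,-1.1,0,0,0,0,1]]]}}

```text
time_s: 10.05
eef_pos: [0.5856, 0.231, 0.1461]
tcp_rot: [0.294, 0.024, 0.956, -0.007]
contact_force: [0.8, 2.8, 0.7]
finger_gap: 0.001
```

```bash
python3 - <<'E'
from arc import *
where()
cv2.imwrite("pics/w13.png",robot.read_camera("wrist")[:,:,::-1])
cv2.imwrite("pics/s13.png",robot.read_camera("scene")[:,:,::-1])
crop("pics/s13.png","pics/s13c.png",290,110,390,210,6)
go((-21,105,57,0,1),(-18,96,57,0,1),(-17,88,57,0,1))
E
```

```text
t 10.05 vln [-26.4, 113.2, 56.5] F [0.8 2.8 0.7] j [ 0.42  0.21  1.98 -0.59  0.47 -0.64]
-> (-21, 105, 57, 0, 1)
[-0.55, -0.68, -0.06, -0.1, -0.9, -0.3, 1]
-> (-18, 96, 57, 0, 1)
[-0.3, -0.9, 0.0, -0.0, 0.0, 0.0, 1]
-> (-17, 88, 57, 0, 1)
[-0.1, -0.8, 0.0, -0.0, 0.0, 0.0, 1]
```

View pics/w13.png

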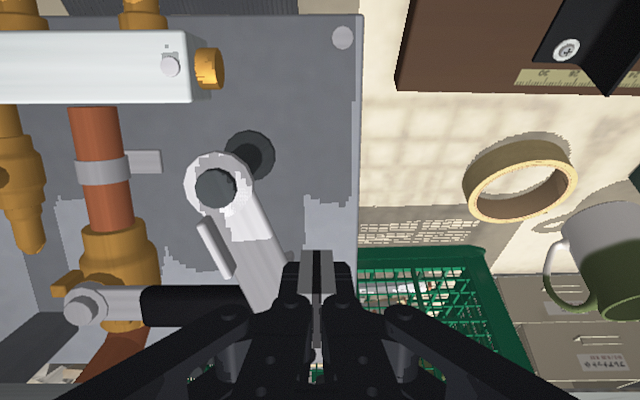

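View pics/s13c.png

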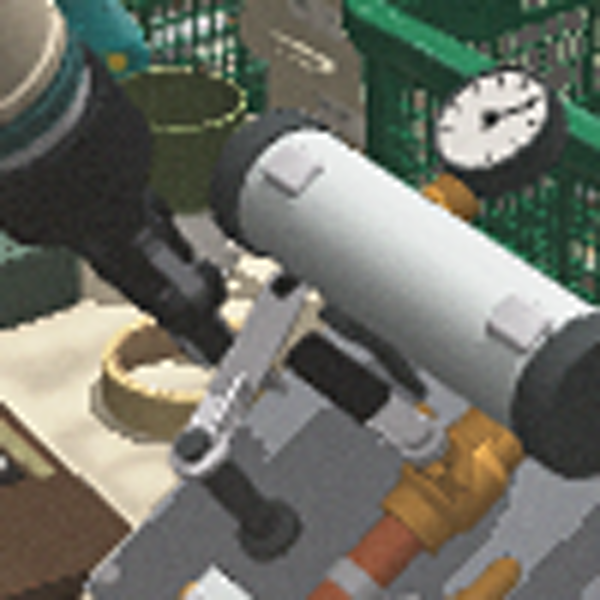

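>>> {"name": "move_arm", "arguments": {"targets": [[[-0.3,-0.7,0,0,-0.9,0,1],[-0.1,-0.8,0,0,0,0,1],[0.1,-0.5,0,0,0,0,1],[0,-0.4,0,0,0,0,1],[0,0,0,0,0,0,1]]]}}

```text
time_s: 10.78
eef_pos: [0.5858, 0.2101, 0.1466]
tcp_rot: [0.301, 0.025, 0.953, -0.004]
contact_force: [0.1, 15.2, -2.4]
finger_gap: -0.001
```

```bash
python3 - <<'E'
from arc import *
where()
cv2.imwrite("pics/w14.png",robot.read_camera("wrist")[:,:,::-1])
E
```

```text
t 10.78 vln [-25.1, 92.3, 56.2] F [ 0.1 15.2 -2.4] j [ 0.37  0.2   2.01 -0.59  0.42 -0.67]
```

View pics/w14.png

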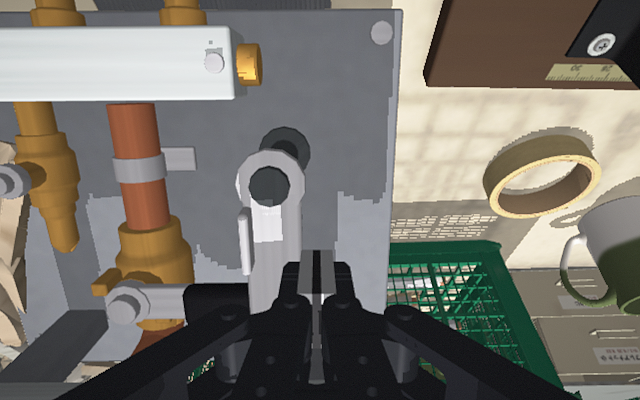

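```bash
cat >> arc.py <<'E'
def bleed(ths,rs,taus,offs,n):
    out=[]
    for th,r,t,o in zip(ths,rs,taus,offs):
        a=np.radians(th); out.append((round(float(-60+r*np.sin(a)-o*np.cos(a)),1),round(float(-52-r*np.cos(a)-o*np.sin(a)),1),n,t,1))
    return out
E
python3 - <<'E'
from arc import *
go((-27,104,56,0,1),(-40,100,96,0,1),(-90,-90,92,8,4),(-90,-90,37,8,2))
W_=bleed([0,15,30,45,60,75,90],[38,38,37,36,34,32,30],[8,7,6,4,2,1,0],[19]*7,37)
chk([(-90,-90,92,8),(-90,-90,37,8)]+W_)
E
```

```text
-> (-27, 104, 56, 0, 1)
[0.19, 1.17, 0.03, 0.3, -0.0, -0.3, 1]
-> (-40, 100, 96, 0, 1)
[1.3, -0.4, -4.0, 0.0, -0.0, 0.0, 1]
-> (-90, -90, 92, 8, 4)
[1.25, -4.75, 0.1, 0.0, 2.0, 0.0, 1]
[1.25, -4.75, 0.14, 0.0, 2.0, 0.0, 1]
[1.24, -4.75, 0.19, 0.0, 2.0, 0.0, 1]
[1.24, -4.75, 0.23, 0.0, 2.0, 0.0, 1]
-> (-90, -90, 37, 8, 2)
[-0.38, 0.0, 2.72, 0.0, -0.0, 0.0, 1]
[-0.39, 0.0, 2.72, 0.0, -0.0, 0.0, 1]
(-90, -90, 92, 8) [-0.09  0.03  2.16  0.04  0.48 -1.64] err 0.0
(-90, -90, 37, 8) [-0.09  0.15  2.17  0.05  0.35 -1.65] err 0.0
(-79.0, -90.0, 37, 8, 1) [-0.08  0.15  2.15  0.05  0.37 -1.63] err 0.0
(-68.5, -93.6, 37, 7, 1) [-0.09  0.15  2.14  0.06  0.37 -1.65] err 0.0
(-58.0, -93.5, 37, 6, 1) [-0.09  0.15  2.13  0.06  0.36 -1.65] err 0.0
(-48.0, -90.9, 37, 4, 1) [-0.09  0.15  2.13  0.06  0.32 -1.65] err 0.0
(-40.1, -85.5, 37, 2, 1) [-0.07  0.14  2.15  0.05  0.28 -1.62] err 0.0
(-34.0, -78.6, 37, 1, 1) [-0.05  0.14  2.14  0.01  0.26 -1.57] err 0.0
(-30.0, -71.0, 37, 0, 1) [-0.03  0.15  2.15 -0.04  0.24 -1.51] err 0.0
```

>>> {"name": "move_arm", "arguments": {"targets": [[[0.2,1.2,0,0,0,0,1],[1.3,-0.4,-4.0,0,0,0,1],[1.25,-3.0,0,0,1.0,0,1],[1.25,-3.0,0,0,1.5,0,1],[1.25,-2.5,0.2,0,1.5,0,1]]]}}

```text
time_s: 11.45
eef_pos: [0.5134, 0.1307, 0.1468]
tcp_rot: [0.263, 0.025, 0.964, -0.008]
contact_force: [0.1, -0.0, -0.2]
finger_gap: -0.001
```

```bash
python3 - <<'E'
from arc import *
where()
cv2.imwrite("pics/w15.png",robot.read_camera("wrist")[:,:,::-1]); np.savez("w15.npz",**robot.camera_info("wrist"))
cv2.imwrite("pics/s15.png",robot.read_camera("scene")[:,:,::-1])
crop("pics/s15.png","pics/s15c.png",290,110,390,210,6)
go((-90,-90,92,8,3),(-90,-90,37,8,2))
E
```

```text
t 11.45 vln [-81.1, 9.5, 95.6] F [ 0.1 -0.  -0.2] j [ 0.22  0.06  2.13 -0.32  0.45 -1.05]
-> (-90, -90, 92, 8, 3)
[0.23, -3.27, 0.16, -0.1, 1.2, -0.1, 1]
[0.23, -3.28, 0.15, -0.2, 1.1, -0.1, 1]
[0.23, -3.27, 0.15, -0.1, 1.2, -0.2, 1]
-> (-90, -90, 37, 8, 2)
[-0.39, -0.0, 2.72, -0.0, -0.0, 0.0, 1]
[-0.38, -0.0, 2.72, -0.0, -0.0, 0.0, 1]
```

View pics/w15.png

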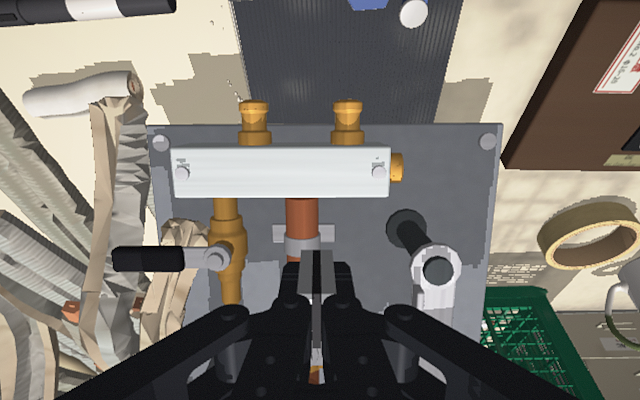

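View pics/s15c.png

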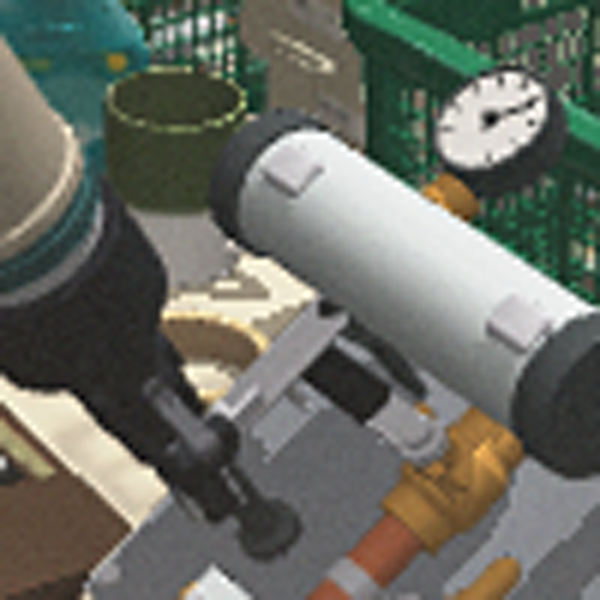

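```bash
python3 - <<'E'
from arc import *
go((-30,20,165,0,4))
E
```

```text
-> (-30, 20, 165, 0, 4)
[-1.16, 0.29, -1.84, -0.1, -1.1, -0.1, 1]
[-1.2, 0.29, -1.82, -0.1, -1.2, -0.1, 1]
[-1.24, 0.29, -1.79, -0.1, -1.1, -0.1, 1]
[-1.27, 0.29, -1.77, -0.1, -1.1, -0.0, 1]
```

>>> {"name": "move_arm", "arguments": {"targets": [[[-1.0,0.3,-2.2,-0.1,-1.1,-0.1,1],[-1.2,0.3,-1.8,-0.1,-1.2,-0.1,1],[-1.2,0.3,-1.8,-0.1,-1.1,-0.1,1],[-1.3,0.3,-1.5,-0.1,-1.1,0,1],[0,0,0,0,0,0,1]]]}}

```text
time_s: 12.18
eef_pos: [0.5178, 0.1452, 0.2373]
tcp_rot: [0.305, 0.021, 0.952, -0.005]
contact_force: [-0.0, 0.2, -0.7]
finger_gap: -0.001
```

```bash
python3 - <<'E'
from arc import *
where()
cv2.imwrite("pics/w16.png",robot.read_camera("wrist")[:,:,::-1]); np.savez("w16.npz",**robot.camera_info("wrist"))
crop("pics/w16.png","pics/w16c.png",220,80,480,280,3)
E
```

```text
t 12.18 vln [-26.2, 24.2, 167.7] F [-0.   0.2 -0.7] j [ 0.27 -0.05  2.03 -0.32  0.59 -1.04]
```

View pics/w16c.png

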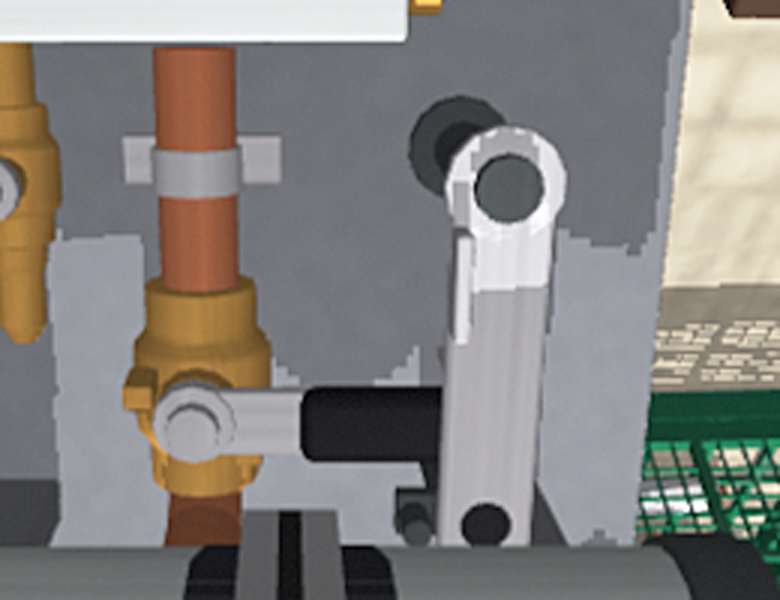

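```bash
python3 - <<'E'
from arc import *
W=dict(np.load("w16.npz")); c=lambda a,b,n:pl(W,220+a/3,80+b/3,n)
print("piv",c(509,188,73),"hole",c(487,525,73),"tip?")
for n in (73,): 
  a,b=c(447,345,n),c(440,540,n); print("L",a,b); a,b=c(551,300,n),c(530,540,n); print("R",a,b)
a,b=c(305,390,62),c(440,387,62);print("lev",a,b,np.degrees(np.arctan2(b[0]-a[0],b[1]-a[1]))); a,b=c(310,460,62),c(440,462,62);print(a,b,np.degrees(np.arctan2(b[0]-a[0],b[1]-a[1])))
print("pin top right",c(432,525,76), c(413,525,76))
E
```

```text
piv [-66.7  74.6] hole [18.8 74.5] tip?
L [-29.   62.1] [23.1 62.8]
R [-40.2  86.3] [23.1 85.7]
lev [-13.6  28.3] [-14.4  62.6] -1.3361024708937899
[ 5.7 29.7] [ 6.3 63.5] 1.016978030719173
pin top right [17.3 60.1] [17.3 55.3]
```

```bash
python3 - <<'E'
from arc import *
go((-90,-90,90,8,4),(-90,-90,37,8,2))
W_=bleed([0,15,30,45,60,75,90],[38,38,37,36,34,32,30],[8,7,6,4,2,1,0],[19]*7,37)
print("push");go((-90,-90,37,8,1),*W_)
E
```

```text
-> (-90, -90, 90, 8, 4)
[1.57, -2.85, 1.9, 0.1, 2.1, 0.0, 1]
[1.5, -2.84, 1.96, 0.0, 2.1, 0.1, 1]
[1.42, -2.85, 2.01, 0.1, 2.1, -0.0, 1]
[1.35, -2.84, 2.07, 0.0, 2.0, 0.0, 1]
-> (-90, -90, 37, 8, 2)
[-0.37, -0.0, 2.63, 0.0, 0.0, 0.0, 1]
[-0.36, -0.0, 2.62, 0.0, 0.0, 0.0, 1]
push
-> (-90, -90, 37, 8, 1)
[1.58, -2.85, 3.22, 0.1, 2.1, 0.0, 1]
[1.46, -2.85, 3.29, 0.0, 2.1, 0.1, 1]
[1.33, -2.85, 3.34, 0.1, 2.1, -0.0, 1]
[1.21, -2.84, 3.38, 0.0, 2.0, 0.0, 1]
-> (-79.0, -90.0, 37, 8, 1)
[-1.09, -0.0, -0.15, 0.0, 0.0, 0.0, 1]
-> (-68.5, -93.6, 37, 7, 1)
[-1.04, -0.36, -0.14, 0.0, -1.0, 0.0, 1]
-> (-58.0, -93.5, 37, 6, 1)
[-1.04, 0.01, -0.13, 0.0, -1.0, 0.0, 1]
-> (-48.0, -90.9, 37, 4, 1)
[-0.99, 0.26, -0.11, 0.0, -2.0, 0.0, 1]
-> (-40.1, -85.5, 37, 2, 1)
[-0.79, 0.54, -0.05, 0.0, -2.0, 0.0, 1]
-> (-34.0, -78.6, 37, 1, 1)
[-0.61, 0.69, -0.02, 0.0, -1.0, 0.0, 1]
-> (-30.0, -71.0, 37, 0, 1)
[-0.4, 0.76, -0.01, 0.0, -1.0, 0.0, 1]
```

>>> {"name": "move_arm", "arguments": {"targets": [[[1.6,-2.85,1.9,0.1,2.1,0,1],[1.5,-2.85,1.95,0,2.1,0.1,1],[1.4,-2.85,2.0,0.1,2.1,0,1],[1.4,-2.85,1.6,0,2.0,0,1],[0,0,0,0,0,0,1]]]}}

```text
time_s: 12.85
eef_pos: [0.4998, 0.0295, 0.1378]
tcp_rot: [0.23, 0.026, 0.973, -0.006]
contact_force: [-0.4, 0.3, 0.1]
finger_gap: 0.004
```

```bash
python3 - <<'E'
from arc import *
where()
cv2.imwrite("pics/w17.png",robot.read_camera("wrist")[:,:,::-1])
cv2.imwrite("pics/s17.png",robot.read_camera("scene")[:,:,::-1])
crop("pics/s17.png","pics/s17c.png",310,140,430,240,5)
go((-91,-90,60,8,1),(-91,-90,37,8,1))
E
```

```text
t 12.85 vln [-93.4, -92.3, 93.2] F [-0.4  0.3  0.1] j [-0.09  0.03  2.16  0.04  0.49 -1.64]
-> (-91, -90, 60, 8, 1)
[-0.49, 0.08, 3.38, -0.0, -0.1, -0.1, 1]
-> (-91, -90, 37, 8, 1)
[-0.32, -0.0, 2.28, -0.0, 0.0, 0.0, 1]
```

View pics/w17.png

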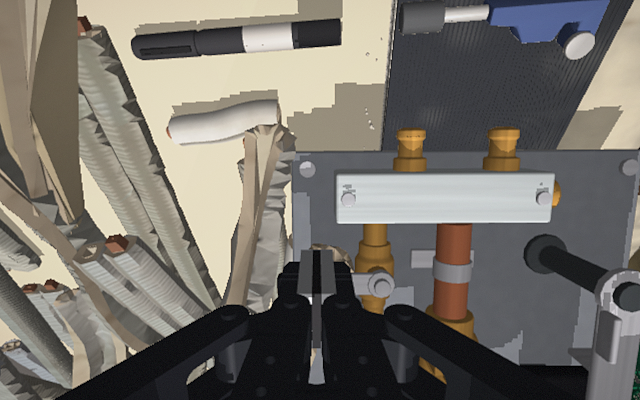

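View pics/s17c.png

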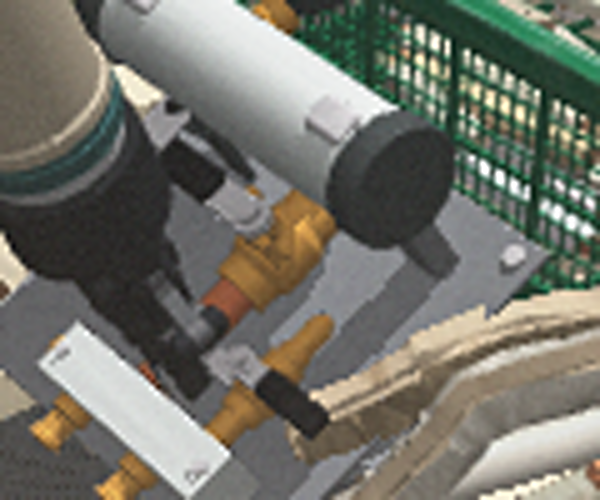

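```bash
python3 - <<'E'
from h import *
a=cv2.imread("pics/w1.png")[80:280,100:280]; b=cv2.imread("pics/w6.png")[140:340,0:180]
a=cv2.resize(a,None,fx=2.2,fy=2.2);b=cv2.resize(b,None,fx=2.2,fy=2.2)
cv2.imwrite("pics/cmp.png",np.hstack([a,b]))
W1=dict(np.load("w1.npz"));W6=dict(np.load("w6.npz"))
for m in [(-40,-100,0),(-40,-100,40),(-40,-90,0),(-40,-90,40),(-62,-95,38),(-26,-80,40)]:
    q=np.load("pose.npy"); print(m,(2.2*(proj(W1,w(q,*m))-(100,80))).round(),(2.2*(proj(W6,w(q,*m))-(0,140))+(396,0)).round())
E
```

```text
(-40, -100, 0) [200. 168.] [638. 197.]
(-40, -100, 40) [164. 189.] [545. 251.]
(-40, -90, 0) [224. 168.] [673. 197.]
(-40, -90, 40) [191. 189.] [587. 251.]
(-62, -95, 38) [172. 128.] [557. 160.]
(-26, -80, 40) [222. 226.] [637. 304.]
```

View pics/cmp.png

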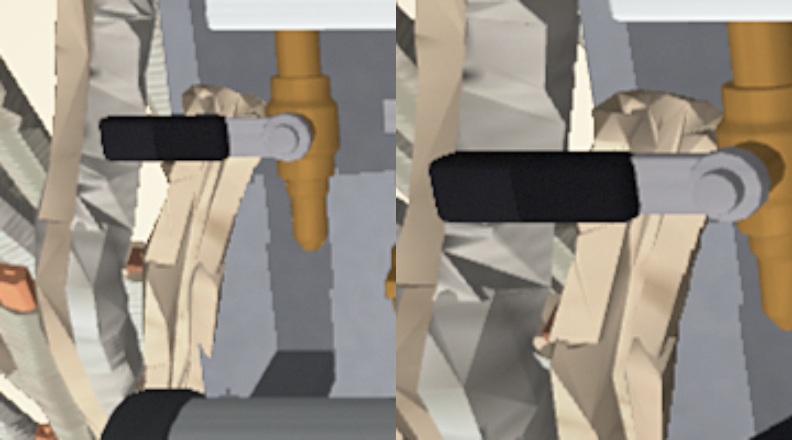

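```bash
python3 - <<'E'
from h import *
W1=dict(np.load("w1.npz"));W6=dict(np.load("w6.npz"))
for a,b in [((262,100),(722,112)),((190,92),(610,100)),((150,265),(560,345)),((212,275),(665,365)),((262,97),(715,105)),((134,262),(545,345))]:
    X,r=tri([(W1,100+a[0]/2.2,80+a[1]/2.2),(W6,(b[0]-396)/2.2,140+b[1]/2.2)]); print(tovln(X),X.round(3),[x.round(1) for x in r])
E
```

```text
[-67.8 -69.3   8.8] [0.57  0.049 0.083] [array([0.6, 1. ]), array([-1. , -1.4])]
[-71.8 -95.6  13.7] [0.563 0.023 0.085] [array([0.3, 0.6]), array([-0.5, -0.8])]
[  -2.9 -118.2   16.5] [ 0.617 -0.002  0.127] [array([0.7, 0.7]), array([-1., -1.])]
[  3.7 -92.9  13.7] [0.625 0.023 0.128] [array([2.5, 2.1]), array([-3.7, -2.8])]
[-70.1 -68.4  13.4] [0.566 0.05  0.086] [array([0.2, 0.3]), array([-0.2, -0.4])]
[  -2.6 -124.7   14.4] [ 0.618 -0.009  0.125] [array([1.6, 1.7]), array([-2.5, -2.3])]
```

>>> {"name": "move_arm", "arguments": {"targets": [[[-0.3,0.1,2.0,0,0,-0.1,1],[-0.2,0,2.0,0,0,0,1],[-0.2,0,1.6,0,0,0,1],[-0.9,0,-0.1,0,0,0,1],[-1.0,-0.2,-0.1,0,-0.5,0,1]]]}}

```text
time_s: 13.58
eef_pos: [0.5471, 0.0291, 0.1033]
tcp_rot: [0.235, 0.022, 0.972, -0.005]
contact_force: [-3.9, 3.7, -4.5]
finger_gap: -0.004
```

```bash
python3 - <<'E'
from arc import *
where()
cv2.imwrite("pics/w18.png",robot.read_camera("wrist")[:,:,::-1])
cv2.imwrite("pics/s18.png",robot.read_camera("scene")[:,:,::-1])
crop("pics/s18.png","pics/s18c.png",310,140,430,240,5)
go(*bleed([15,30,45,60,75,90],[38,37,36,34,32,30],[7,6,4,2,1,0],[19]*6,37))
E
```

```text
t 13.57 vln [-74.5, -90.4, 37.9] F [-3.9  3.7 -4.5] j [-0.09  0.15  2.14  0.05  0.38 -1.66]
-> (-68.5, -93.6, 37, 7, 1)
[-0.47, -0.27, 0.03, 0.0, -0.6, 0.1, 1]
-> (-58.0, -93.5, 37, 6, 1)
[-1.04, 0.01, -0.12, 0.0, -1.0, 0.0, 1]
-> (-48.0, -90.9, 37, 4, 1)
[-1.0, 0.26, -0.11, 0.0, -2.0, 0.0, 1]
-> (-40.1, -85.5, 37, 2, 1)
[-0.79, 0.54, -0.05, 0.0, -2.0, 0.0, 1]
-> (-34.0, -78.6, 37, 1, 1)
[-0.61, 0.69, -0.02, 0.0, -1.0, 0.0, 1]
-> (-30.0, -71.0, 37, 0, 1)
[-0.4, 0.75, -0.01, 0.0, -1.0, 0.0, 1]
```

View pics/w18.png

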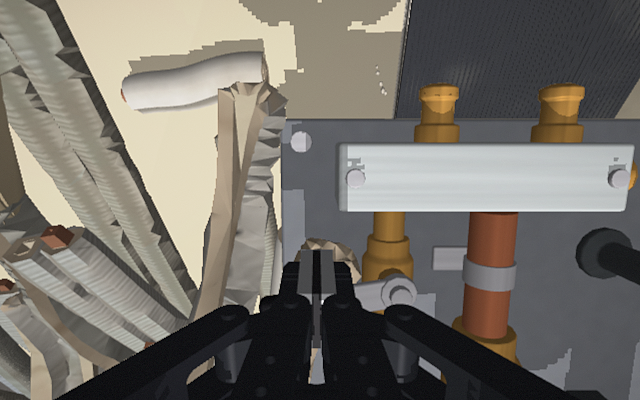

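View pics/s18c.png

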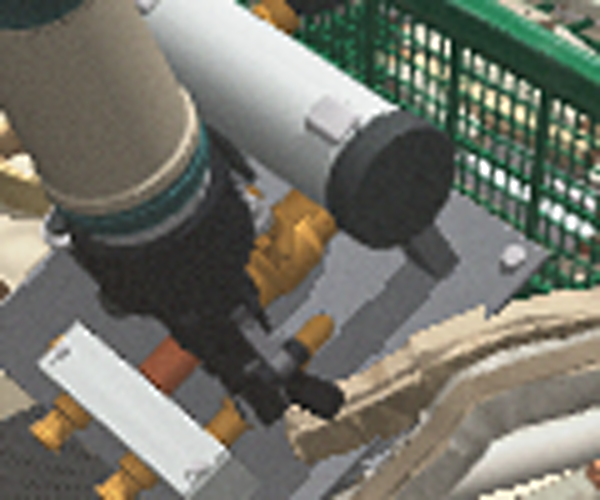

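Bleed lever has begun turning (~12°). Continue the arc.

>>> {"name": "move_arm", "arguments": {"targets": [[[-0.6,-0.2,0,0,-0.6,0,1],[-1.0,0,-0.1,0,-1.0,0,1],[-1.0,0.25,-0.1,0,-2.0,0,1],[-0.8,0.5,-0.05,0,-2.0,0,1],[-0.6,0.7,0,0,-1.0,0,1]]]}}

```text
time_s: 14.3
eef_pos: [0.5817, 0.0383, 0.1257]
tcp_rot: [0.292, 0.022, 0.956, -0.008]
contact_force: [-3.4, -2.4, -1.9]
finger_gap: -0.002
```

```bash
python3 - <<'E'
from arc import *
where()
cv2.imwrite("pics/w19.png",robot.read_camera("wrist")[:,:,::-1])
cv2.imwrite("pics/s19.png",robot.read_camera("scene")[:,:,::-1])
crop("pics/s19.png","pics/s19c.png",310,130,430,230,5)
go((-31,-73,37,0,1),(-30,-67,37,0,1))
E
```

```text
t 14.3 vln [-33.7, -79.5, 36.6] F [-3.4 -2.4 -1.9] j [-0.06  0.15  2.14  0.01  0.26 -1.59]
-> (-31, -73, 37, 0, 1)
[-0.16, 0.61, -0.04, -0.0, -0.9, 0.2, 1]
-> (-30, -67, 37, 0, 1)
[-0.1, 0.6, 0.0, -0.0, 0.0, -0.0, 1]
```

View pics/w19.png

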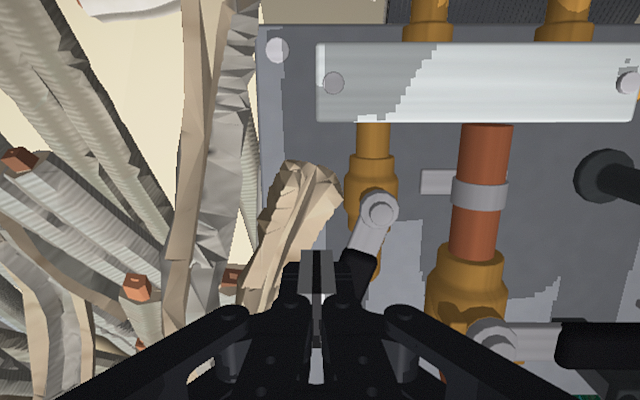

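View pics/s19c.png

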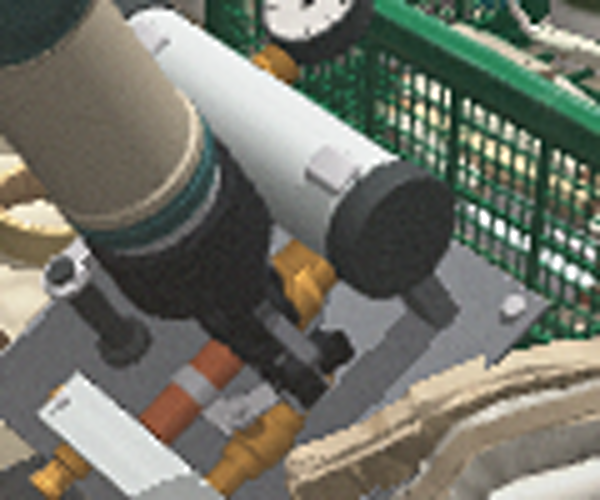

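>>> {"name": "move_arm", "arguments": {"targets": [[[-0.2,0.6,0,0,-0.9,0,1],[0,0.5,0,0,0,0,1],[0,0.4,0,0,0,0,1],[0,0.3,0,0,0,0,1],[0,0,0,0,0,0,1]]]}}

```text
time_s: 15.02
eef_pos: [0.5871, 0.0518, 0.1288]
tcp_rot: [0.302, 0.022, 0.953, -0.01]
contact_force: [-2.1, -30.8, 3.1]
finger_gap: -0.003
```

```bash
python3 - <<'E'
from arc import *
where()
cv2.imwrite("pics/w20.png",robot.read_camera("wrist")[:,:,::-1])
i=robot.camera_info("wrist"); crop("pics/w20.png","pics/w20c.png",230,120,490,320,3)
E
```

```text
t 15.03 vln [-28.0, -65.7, 36.5] F [ -2.1 -30.8   3.1] j [-0.01  0.15  2.14 -0.11  0.24 -1.44]
```

View pics/w20c.png

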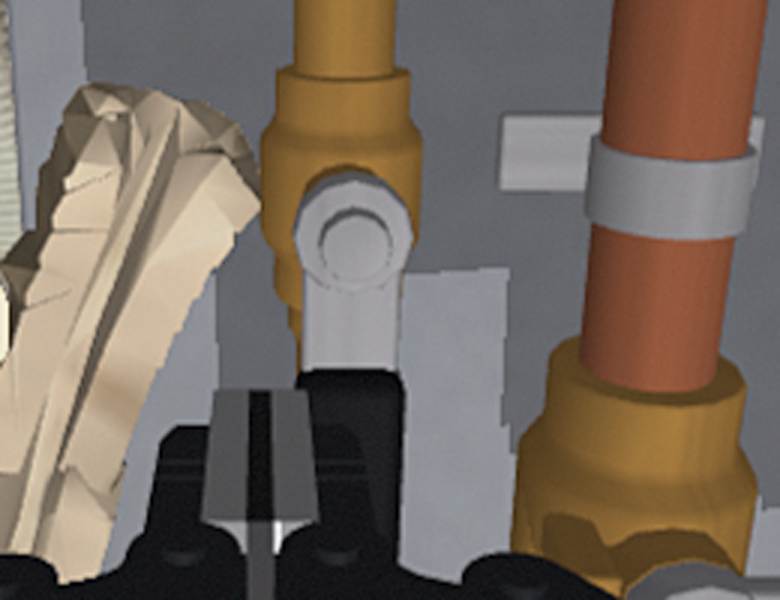

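>>> {"name": "move_arm", "arguments": {"targets": [[[0.1,-0.7,0,0,0,0,1],[0.3,-0.8,-0.3,0,0,0,1],[0.8,0,-4.0,0,0,0,1],[0.8,2.0,-4.5,0,0,0,1],[0,4.0,-4.5,0,0,0,1]]]}}

```text
time_s: 15.7
eef_pos: [0.495, 0.1053, 0.2267]
tcp_rot: [0.302, 0.024, 0.953, -0.008]
contact_force: [0.9, 0.9, 0.2]
finger_gap: 0.007
```

```bash
python3 - <<'E'
from arc import *
where()
cv2.imwrite("pics/w21.png",robot.read_camera("wrist")[:,:,::-1]); np.savez("w21.npz",**robot.camera_info("wrist"))
crop("pics/w21.png","pics/w21c.png",160,60,480,300,2.5)
E
```

```text
t 15.7 vln [-49.4, -16.8, 170.9] F [0.9 0.9 0.2] j [ 0.16 -0.1   2.1  -0.23  0.55 -1.19]
```

View pics/w21c.png

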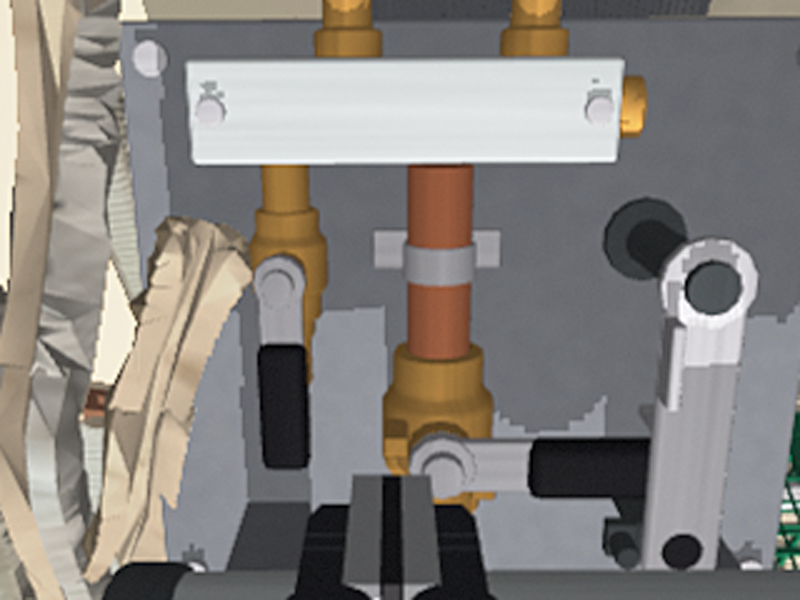

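```bash
python3 - <<'E'
from arc import *
W=dict(np.load("w21.npz")); c=lambda a,b,n:pl(W,160+a/2.5,60+b/2.5,n)
A=lambda a,b:np.degrees(np.arctan2(b[0]-a[0],b[1]-a[1]))
a,b=c(259,348,51),c(263,466,51);print("bleed L",a,b,A(a,b)); a,b=c(305,348,51),c(307,466,51);print("bleed R",a,b,A(a,b))
print("bl",c(279,281,53),c(285,467,51))
a,b=c(712,289,73),c(683,552,73);print("hasp",a,b,A(a,b))
a,b=c(535,440,62),c(645,440,62);print("sup",a,b,A(a,b));a,b=c(535,495,62),c(645,497,62);print("sup",a,b,A(a,b))
E
```

```text
bleed L [-31.5 -52.8] [ 10.8 -53.5] 90.94807057054061
bleed R [-31.5 -37.9] [ 10.9 -38.5] 90.81073521926238
bl [-54.4 -45.2] [ 11.2 -46. ]
hasp [-56.7  84.4] [31.5 84.8] 89.74015697638806
sup [-3.4 36.7] [-3.3 72.4] 0.1604919598346193
sup [16.4 37.6] [17.3 74.2] 1.4086287353384706
```

>>> {"name": "move_arm", "arguments": {"targets": [[[0,0,-2,0,0,0,1],[0,0,-2,0,0,0,1],[0,0,0,0,0,0,1],[0,0,0,0,0,0,1],[0,0,0,0,0,0,1]]]}}

```text
time_s: 16.38
eef_pos: [0.4723, 0.1069, 0.2565]
tcp_rot: [0.3, 0.022, 0.954, -0.008]
contact_force: [-0.8, 0.6, -0.2]
finger_gap: 0.002
```

```bash
python3 - <<'E'
from arc import *
where()
cv2.imwrite("pics/t22.png",robot.read_camera("top")[:,:,::-1])
E
```

```text
t 16.38 vln [-50.9, -16.3, 208.4] F [-0.8  0.6 -0.2] j [ 0.18 -0.17  2.07 -0.21  0.66 -1.21]
```

View pics/t22.png

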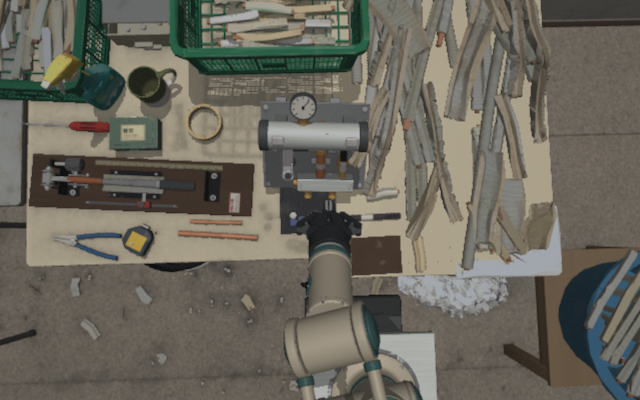

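The hasp (287,163) points up the slope. The copper tubes, foam offcuts and visible end of the marker lie as before, and the gripper is clear of the panel.

```bash
python3 - <<'E'
from rig import robot
print(robot.job_done())
E
```

```text
the job is handed in; nothing more can be done
None
```

I shut the supply lever, swung the hasp over it, and opened the bleed cock last. I pushed each with the closed fingertips until it met its stop, at about 21 N, 15 N and 31 N. The job was handed in at about 16.4 s.

**Last checks:**
- **Angles:** the last wrist picture put the supply lever within about 1.5° of square, the hasp at about 90° and the bleed lever at about 91°. The absolute positions in that picture were about 8 mm off, because the arm was still settling, so I relied only on the directions.
- **Clearance:** in the last top picture the gripper was clear of the panel. The loose things I could see had not moved, but the arm covered the tube cutter and part of the marker.

**What disagreed:** the closed fingertips proved to be about level with the reported TCP, not 22 mm ahead of it. Because of that, my first two sweeps passed over the supply lever without moving it; I worked lower after that. A tilt 15° beyond the panel normal was also out of reach at the wrist joint limits, so I kept the tool near the panel normal.

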